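Unload the transport machine and stack its cassettes

TASK

Unload the transport machine: press its lid release button so that the sprung lid pops up, then guide the lid steadily, without flinging it, all the way back until it rests open. Stack all the cassettes that are in it in one column on the steel tray, centred on the tray, each squarely on the one below and with its long side along the tray's long side. Then shut the lid until it latches, with the bottle, the bowl and the jar left where they stand.

Things in the scene. Friction and masses are not known exactly. Their poses are not given: they have to be found in the camera images.
- case: transport machine standing fixed on the table: white and grey, 340 wide (own y); origin at the centre of the underside of its bay section, which is 200 deep (own x, front to -x) with walls 12 thick, rim at z=105, bay floor at z=50. Six bays (2 along x at +-42, 3 along y at 0 and +-97) are parted by ribs only 8 high; a cassette lies in some of them, long side along x. In front of the bay section (x -100 to -180) is a control deck 100 high carrying the release button
- lid (a joint): angle (rad) of the hinged lid, 0 = shut and latched, 1.7 = fully open, resting on its stop just past upright, where it stays by its weight. When released, hidden springs pop it up to about 0.3 and hold it there; between 0.3 and 1.57 it falls back to 0.3 if let go. Moves easily (2 to 4 N at its front edge). To shut it, tip it forward past upright and push its front edge down to 0: the springs resist with 2 to 4 N and the catch snaps over the tongue at about 4 to 8 N
- lid_hinge (a point): centre of the lid's hinge axis, on the far rim (case x +100, z 105); the lid turns about case y, its front edge rising
- lid_edge (a point): middle of the lid's front edge, half way up its thickness: 200 from the hinge axis. The lid is 14 thick (its underside in the plane of the hinge axis), 340 wide, grey frame with a clear window; a small steel tongue 46 wide sticks out 13 further at the middle of this edge
- button (a joint): travel (m) of the release button, 0 = out, 0.008 = fully pressed; releases the lid from about 0.004, press it right down; sprung, 1.8 N to 4.2 N. It moves a little by itself as the lid latches
- button_top (a point): centre of the top face of the release button, a grey pad 30 (case x) by 46 (case y) in a black bezel on the deck, 50 in front of the lid's front edge; pressed straight down
- tray: loose flat dark steel tray with a bright line round its edge and no rim, 130 long (own x) by 110 wide (own y), 0.7 kg; origin at the centre of its underside, 6 thick. It stands to the left or the right of the machine
- cassette1: closed box-shaped sample cassette, white base with a bare metal cover and a small blank label on top; 76 long (own x) by 54 wide (own y) by 34 high (z), about 0.22 kg; origin at the centre of its underside. All cassettes are alike; absent ones read None
- cassette2: closed box-shaped sample cassette, white base with a bare metal cover and a small blank label on top; 76 long (own x) by 54 wide (own y) by 34 high (z), about 0.22 kg; origin at the centre of its underside. All cassettes are alike; absent ones read None
- cassette3: closed box-shaped sample cassette, white base with a bare metal cover and a small blank label on top; 76 long (own x) by 54 wide (own y) by 34 high (z), about 0.22 kg; origin at the centre of its underside. All cassettes are alike; absent ones read None
- cassette4: closed box-shaped sample cassette, white base with a bare metal cover and a small blank label on top; 76 long (own x) by 54 wide (own y) by 34 high (z), about 0.22 kg; origin at the centre of its underside. All cassettes are alike; absent ones read None
- cassette5: closed box-shaped sample cassette, white base with a bare metal cover and a small blank label on top; 76 long (own x) by 54 wide (own y) by 34 high (z), about 0.22 kg; origin at the centre of its underside. All cassettes are alike; absent ones read None
- saline: bystander: closed bottle, 68 diameter, 170 high; origin under its centre
- bowl: bystander: steel bowl, 120 diameter, 45 high; origin under its centre
- jar: bystander: closed jar, 72 diameter, 80 high; origin under its centre
Things that resemble listed ones, but are neither listed nor needed, are in the scene too. What is meant by the tray is not green or turquoise, and is the smaller of those in its own colour.

How it is judged (in metres and radians):
On the way, in this order (a step that is already met when the one before it is completed fails the run):
1. the lid has popped up (value of joint lid above 0.2 rad), for 0.1 s.
2. the lid rests fully open (value of joint lid above 1.62 rad and velocity of joint lid between -0.1 and 0.1 rad/s), for 0.5 s.
3. all cassettes stand in one column on the tray (horizontal distance between each of cassette1, cassette2, cassette3, cassette4, cassette5 and tray below 0.012 m and angle between the x axis of each of cassette1, cassette2, cassette3, cassette4, cassette5 and the x axis of tray, either way round below 0.15 rad and angle between each of cassette1, cassette2, cassette3, cassette4, cassette5's own z axis and vertical below 0.08 rad and linear speed of each of cassette1, cassette2, cassette3, cassette4, cassette5 below 0.03 m/s), for 0.2 s.
At the end, for the whole second after the job is handed in: every cassette present stands upright in one column on the tray: its centre within 12 mm of the tray's centre, its long side within 0.15 rad of the tray's long side, at rest; the lid is shut and latched (under 0.03 rad) with the button out again (all of step 3 and value of joint lid below 0.03 rad and value of joint button below 0.0025 m and angle between tray's own z axis and vertical below 0.05 rad); the robot touches nothing.
It fails at once if the lid is flung open: faster than 3 rad/s near upright (value of joint lid above 1.2 rad and velocity of joint lid above 3 rad/s).
It fails at once if the saline is moved more than 3 cm (distance of saline from where it was at the start of the episode above 0.03 m).
It fails at once if the bowl is moved more than 3 cm (distance of bowl from where it was at the start of the episode above 0.03 m).
It fails at once if the jar is moved more than 3 cm (distance of jar from where it was at the start of the episode above 0.03 m).
Of cassette1, cassette2, cassette3, cassette4, cassette5 only 3 to 5 are there at a start; the rules pass over those that are not, and their reading is None.
At some moment in a run one of tray may be knocked a few centimetres aside while the robot is not near it.
It also fails if it takes over 210 s, if anything falls off the work surface, if the arm or the gripper's body presses on something with over 40 N, if the wrist force passes 120 N, or if a joint passes its speed limit or range.

ROBOT

A 6-joint arm with a two-finger parallel gripper is mounted at the origin on the work surface. World frame = base frame: x ahead of the robot, y to its left, z up, the work surface at z = 0. Lengths are in mm, angles in degrees, forces in N, time in s.
With the tool pointing down it reaches from about 300 to 850 mm from the base axis. Payload 4.2 kg.
Tool frame: the origin (TCP) lies at the very end of the fingers, on their centre line; the grasp point (between the pads) lies 19 mm behind it (env.grasp_offset is the distance from the TCP to the grasp point, in mm); z points along the fingers, y is the line along which they close (so a half turn about z gives the same grasp; the last joint's range is limited). The gripper opens to 91 mm and grips with 3 to 60 N. Pads are 32 mm wide; open, the fingers measure 118 mm over their backs; the gripper's body (76 mm by 178 mm) begins 60 mm behind the grasp point.
Start: joints at [-68.468, 18.312, 89.639, -0, 72.044, -1.146], TCP at [221.694, -530.561, 213.976] pointing down, gripper open.
Joint ranges: [-177.97, 177.97], [-48.28, 115.42], [12.27, 149.76], [-77.06, 257.06], [2.81, 150.46], [-146.56, 146.56]. Speed limits (degrees/s): [147.25, 147.25, 180, 180, 180, 180].

INTERFACE

Orientations are given as [roll, pitch, yaw] about the fixed x, y, z axes, in that order (R = Rz(yaw) Ry(pitch) Rx(roll)).
In Python, from workcell import env gives the robot as it stands. The module is installed in compiled form; this text tells all that it offers.
- The arm moves only by the tool send_rows, never from a script. Its argument "motion" is a list of rows, each an object of numbers: "tx", "ty", "tz": the shift along the tool's x, y, z in units of 500 mm (1.0 is 500 mm); "rx", "ry", "rz": the turn, a rotation vector about the tool's x, y, z in units of 30 degrees (1.0 is 30 degrees); "gripper": the closure, from -1 (fully open) to 1 (shut). In form: [{"tx": .., "ty": .., "tz": .., "rx": .., "ry": .., "rz": .., "gripper": ..}, ...]. A call has 1 to 12 rows; each row shifts and turns the commanded pose from where the row before left it, along the tool's axes as they then stand; what a row does not reach is not made up. A row lasts 1/8 s, in which the tool goes at most 62.5 mm and 10.7 degrees, less where a joint would pass 70% of its speed; a pose out of reach is approached as far as the arm can. A call with a number of a shift or a turn outside -1 to 1 is refused whole. A call with a gripper value outside its range is refused whole. The fingers move at their own pace and stop on an object; "grip_force" is the grip in N (left out, the last holds). Time passes only in rows, so rows that do not move let the fingers close. It gives the time, the measured TCP pose, the force, the opening and the grip force at its end, in the units of the state.
- env.state(): the state, without advancing time (a new reading comes with each control period).
- env.grab_frame(name): name is "side" or "top" or "wrist"; returns a dict with "frame" (400x640x3 uint8, red, green, blue), "vertical_fov" (degrees; the focal length in pixels is half the picture's height over the tangent of half this angle, whatever the lens; pixels are square), "cx", "cy" (the principal point, pixels), "rvec" (rotation vector, rad) and "tvec" (3), from world to camera coordinates, as OpenCV has them; the wrist camera has in their place "T_tool_cam" (4x4, takes a point from camera to tool coordinates, whose origin is the TCP and whose axes are the flange's). Camera axes: x right, y down, z forward; pixel columns grow to the right and rows downward; lengths in mm; the calibration is good to about 2 mm. The wrist camera is an equidistant fisheye: a pixel r from the principal point sees the ray r / f radians off the axis. A picture is of the moment at which its call begins: read the wrist's pose just before it. There is no depth.
- env.job_done(): hands the job in; it is judged then, once.
The state is a dict: "time_s": time; "qpos": joint angles; "qvel": joint speeds; "effort": joint torques, N m; "ee_pos": TCP position; "ee_rot": TCP orientation; "force": force on the tool from outside, world axes, zero at the start; "torque": the same for the moment, N m; "gripper_width": finger opening in mm; "gripper_force": force on a finger pad.
Only numpy, scipy, OpenCV 4.12 (cv2) and the standard library are available. Lean on these libraries where they do the work, as an engineer would, in place of code of your own. Each camera call takes 0.05 s, during which the arm holds its last target. There are 200 camera calls.

## Working session

There is one attempt and no reset: what is moved stays moved. The work goes in short steps, Python scripts to look and compute and a tool call to move; the robot and the scene stay as the last step left them, time stands still between calls to the robot, and variables do not carry over. Pictures are saved under pics/ and viewed, at most 14 in all, crops included, and the job is handed in when it is done.

Besides the shell and the picture viewer there is one more tool, called by a JSON object that holds its "name" and its "arguments". send_rows: Moves the arm, as the interface text tells. Shifts and turns lie within -1 to 1; 1 stands for 500 mm of shift or 30 degrees of turn. Its arguments: {"type":"object","properties":{"motion":{"type":"array"},"grip_force":{"type":"number"}},"required":["motion"]}

```bash
mkdir -p pics
cat > h.py <<'E'
import numpy as np, cv2
from scipy.spatial.transform import Rotation as R
from workcell import env
def save(n,img,name): cv2.imwrite(f'pics/{name}.png',img[...,::-1])
def pose():
    s=env.state(); return R.from_euler('xyz',s['ee_rot'],degrees=True).as_matrix(), np.array(s['ee_pos'])
def ray(f,uv,P=None):
    """origin, unit dirs in world for pixels uv"""
    uv=np.atleast_2d(uv).astype(float); h=f['frame'].shape[0]
    fl=h/2/np.tan(np.radians(f['vertical_fov'])/2)
    d=(uv-[f['cx'],f['cy']])/fl
    if 'T_tool_cam' in f:
        r=np.linalg.norm(d,axis=1,keepdims=True); k=np.where(r>1e-9,np.sin(r)/np.maximum(r,1e-9),1)
        c=np.hstack([d*k,np.cos(r)]); T=np.array(f['T_tool_cam']); Rt,p=P
        return Rt@T[:3,3]+p, c@(Rt@T[:3,:3]).T
    Rc=cv2.Rodrigues(np.array(f['rvec'],float))[0]; t=np.array(f['tvec'],float).ravel()
    c=np.hstack([d,np.ones((len(d),1))]); c/=np.linalg.norm(c,axis=1,keepdims=True)
    return -Rc.T@t, c@Rc
def onz(f,uv,z,P=None):
    o,d=ray(f,uv,P); return o+d*((z-o[2])/d[:,2:3])
def proj(f,X,P=None):
    X=np.atleast_2d(X).astype(float); h=f['frame'].shape[0]
    fl=h/2/np.tan(np.radians(f['vertical_fov'])/2)
    if 'T_tool_cam' in f:
        T=np.array(f['T_tool_cam']);Rt,p=P
        c=((X-p)@Rt-T[:3,3])@T[:3,:3]; rr=np.linalg.norm(c[:,:2],axis=1,keepdims=True)
        th=np.arctan2(rr,c[:,2:3]); return c[:,:2]/np.maximum(rr,1e-9)*th*fl+[f['cx'],f['cy']]
    Rc=cv2.Rodrigues(np.array(f['rvec'],float))[0]; c=X@Rc.T+np.array(f['tvec'],float).ravel()
    return c[:,:2]/c[:,2:]*fl+[f['cx'],f['cy']]
def tri(o1,d1,o2,d2):
    A=np.stack([d1,-d2],1); s=np.linalg.lstsq(A,o2-o1,rcond=None)[0]
    a=o1+s[0]*d1;b=o2+s[1]*d2; return (a+b)/2,np.linalg.norm(a-b)
E
python3 - <<'E'
from h import *
import pickle
D={}
for n in('top','side','wrist'):
    f=env.grab_frame(n);D[n]=f;save(n,f['frame'],n+'0')
    print(n,f['vertical_fov'],f['cx'],f['cy'])
    if n!='wrist': print(ray(f,[[f['cx'],f['cy']]]))
    else: print(f['T_tool_cam'])
pickle.dump(D,open('d0.pkl','wb'));print(env.state())
E
```

```text
top 42.1072139883413 315.83862062114054 202.6162093948418
(array([ 330.30081064,    2.08361467, 1966.50664669]), array([[ 0.12511027, -0.01082597, -0.99208378]]))
side 43.64380790105346 325.3046032959121 199.07559676050624
(array([-276.67252976, 1115.15841241, 1153.17292003]), array([[ 0.4815734 , -0.63545946, -0.60355476]]))
wrist 65.70646984690485 321.32480139160293 202.02194862430628
[[-6.57513125e-04 -9.58187649e-01 -2.86139822e-01  8.09921956e+01]
 [ 9.99999747e-01 -5.52099348e-04 -4.49074795e-04  1.58677693e+00]
 [ 2.72320312e-04 -2.86140045e-01  9.58187769e-01 -1.70787824e+02]
 [ 0.00000000e+00  0.00000000e+00  0.00000000e+00  1.00000000e+00]]
{'time_s': 0.15, 'qpos': array([-6.84688193e+01,  1.83432377e+01,  8.96901337e+01,  6.13866554e-04,
        7.20439314e+01, -1.14646670e+00]), 'qvel': array([ 0.01366106, -0.1479806 , -0.17829124,  0.02091723, -0.05110972,
        0.03757671]), 'effort': array([ 9.10721828e-04, -4.12774014e+01, -2.32154542e+01,  7.27446796e-02,
        4.33739007e-02, -1.00256600e-04]), 'ee_pos': array([ 221.54873657, -530.19404377,  213.31477593]), 'ee_rot': array([-1.79922724e+02, -2.13028886e-03,  2.26774563e+01]), 'force': array([ 0.81717511,  0.14722368, -0.39386583]), 'torque': array([0.04626577, 0.00606337, 0.04622425]), 'gripper_force': 0.0, 'gripper_width': 90.94984583106316}
```

View pics/top0.png

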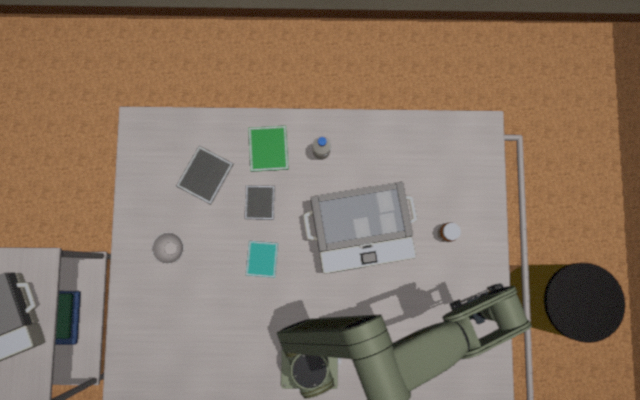

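View pics/side0.png

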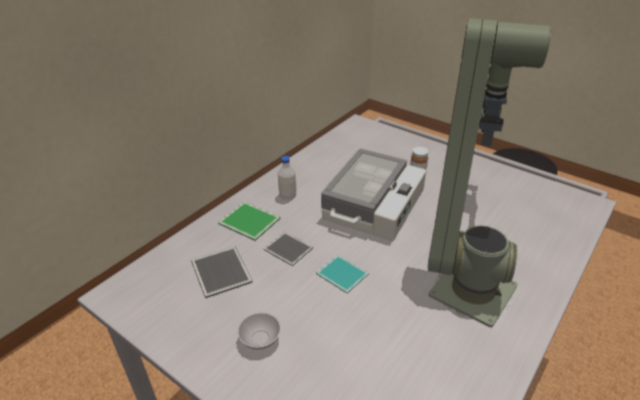

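The top view shows the robot base at (310,370), the machine at (363,228) with its lid shut, the jar at (449,232), the bottle at (321,147) and the bowl at (168,248). Tray candidates are:
- dark, large, at (205,175)
- dark, small, at (260,203)
- green at (268,148)
- turquoise at (262,259)

The tray meant is the small dark one at (260,203), since it isn't green or turquoise and is the smaller of the two dark ones. I'll confirm this in an enlarged crop and measure it.

Run:
```python
from h import *
import pickle
D=pickle.load(open('d0.pkl','rb'))
a=cv2.resize(D['top']['frame'][130:280,170:430],None,fx=3,fy=3,interpolation=cv2.INTER_CUBIC)[:, :780]
save('',a,'crop_top')
b=cv2.resize(D['side']['frame'][140:300,220:440],None,fx=3.6,fy=3.6,interpolation=cv2.INTER_CUBIC)
save('',b,'crop_side')
f=D['top'];g=cv2.cvtColor(f['frame'],cv2.COLOR_RGB2HSV)
m=((g[...,2]<95)&(g[...,1]<60)).astype(np.uint8)
c,_=cv2.findContours(m,cv2.RETR_EXTERNAL,cv2.CHAIN_APPROX_NONE)
for k in c:
    if 150<cv2.contourArea(k)<6000:
        X=onz(f,k[:,0]+0.,6)[:,:2].astype(np.float32)
        print(k[:,0].mean(0),cv2.contourArea(k),cv2.minAreaRect(X))
```

```text
[ 72.83673469 390.36734694] 189.0 ((-114.76963806152344, 852.038330078125), (27.968130111694336, 175.7332305908203), 25.609560012817383)
[ 22.74193548 310.84792627] 848.5 ((168.18869018554688, 1077.4195556640625), (291.8343505859375, 114.69996643066406), 22.479127883911133)
[582.76569038 302.51464435] 4626.5 ((213.19869995117188, -1024.5643310546875), (292.3183288574219, 285.1142883300781), 86.20100402832031)
[ 64.13963964 305.70495495] 327.0 ((138.54122924804688, 871.2210693359375), (160.8167266845703, 493.0595703125), 85.97917175292969)
[259.35714286 201.98979592] 613.0 ((578.0314331054688, 194.93435668945312), (107.25929260253906, 87.65984344482422), 0.5636679530143738)
[204.29032258 174.5       ] 1253.0 ((682.7340087890625, 407.9653625488281), (126.31399536132812, 155.38067626953125), 62.526187896728516)
[322.10299003   3.64053156] 4023.5 ((1369.1900634765625, -37.7298583984375), (51.122066497802734, 2556.8681640625), 0.8286046981811523)
```

View pics/crop_top.png

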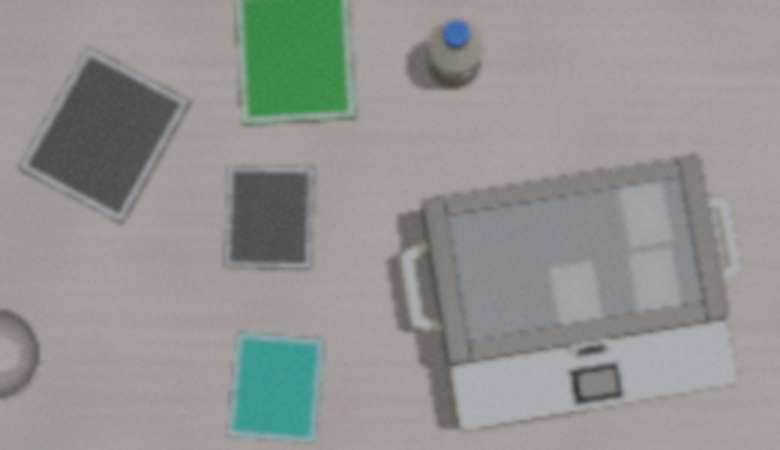

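View pics/crop_side.png

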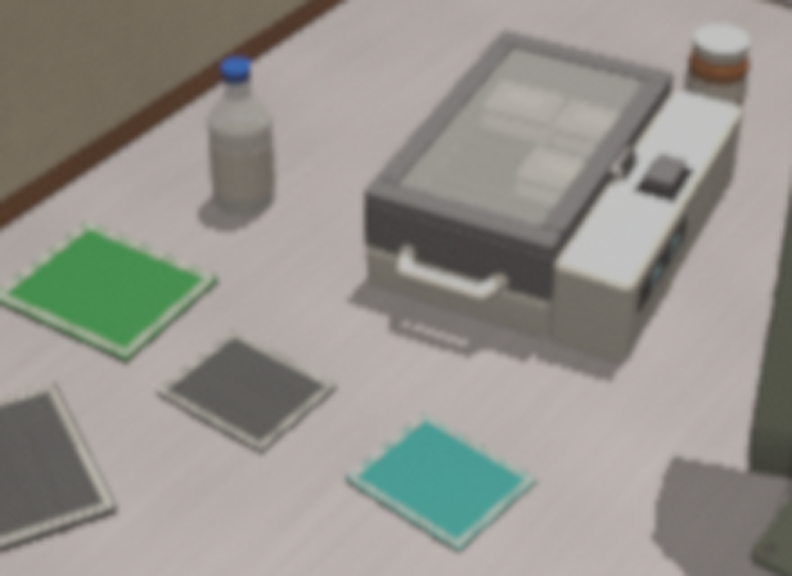

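The crops show the tray candidate at top-crop (270,217): dark with a bright line, and clearly smaller than the other dark tray at (105,135), so it is confirmed. Three cassettes show through the window, at crop (645,215), (655,280) and (575,292). The button is at (597,384), left of the tongue's axis.

Run:
```python
from h import *
import pickle
D=pickle.load(open('d0.pkl','rb'));t=D['top'];s=D['side']
T=lambda a:np.array(a)/3.+[170,130]
S=lambda a:np.array(a)/3.6+[220,140]
lid=onz(t,T([[424,200],[697,155],[724,318],[449,364]]),119)
print('lid',lid.round(1),'edges',np.linalg.norm(lid-np.roll(lid,-1,0),axis=1))
d=onz(t,T([[461,429],[735,380]]),100);print('deck front',d.round(1),np.linalg.norm(d[0]-d[1]))
for n,a,b in [('button',[597,384],[667,170]),('lidFL',[449,364],[556,243]),('lidBR',[697,155],[506,33]),('lidFR',[724,318],[672,73]),('deckFR',[735,380],[741,105]),('deckFL',[461,429],[632,281])]:
    o,q=ray(t,T([a]));o2,q2=ray(s,S([b]));print(n,*tri(o,q[0],o2,q2[0]))
for n,uv in [('tray',T([269,217])),('bottle',(321,147)),('jar',(449,232)),('bowl',(168,248))]: print(n,onz(t,[uv],6 if n=='tray' else 80)[0].round(0))
for b in [(668,155),(648,215),(655,280),(575,292)]: print(onz(t,T([b]),84).round(0))
```

```text
lid [[ 584.7   -1.7  119. ]
 [ 642.5 -329.7  119. ]
 [ 446.6 -359.3  119. ]
 [ 389.5  -33.   119. ]] edges [333.02808762 198.07149874 331.25729562 197.68161396]
deck front [[ 313.3  -48.2  100. ]
 [ 373.9 -375.1  100. ]] 332.4692246211957
button [ 367.96010625 -208.64853101  110.74444283] 0.8572125079475168
lidFL [388.59237415 -33.49632245 119.57209861] 1.959429712103266
lidBR [ 643.42727589 -332.11309832  108.30665258] 1.9585369998726934
lidFR [ 447.70887386 -359.35038497  116.361105  ] 2.0712115089358916
deckFR [ 373.63726977 -376.04837709   96.13106386] 0.7969073369828
deckFL [313.12235799 -48.27339659 100.96278613] 0.5109536528182612
tray [577. 194.   6.]
bottle [776. -36.  80.]
jar [ 465. -505.   80.]
bowl [398. 514.  80.]
[[ 648. -300.   84.]]
[[ 574. -275.   84.]]
[[ 494. -283.   84.]]
[[ 479. -186.   84.]]
```

{"name": "send_rows", "arguments": {"motion": [{"rz": 0.21,"gripper": 1},{"rz": 0.21,"gripper": 1},{"tx": 0.05,"ty": -0.073,"tz": 0.018,"gripper": 1},{"tx": 0.05,"ty": -0.073,"tz": 0.018,"gripper": 1},{"tx": 0.05,"ty": -0.073,"tz": 0.018,"gripper": 1},{"tx": 0.05,"ty": -0.073,"tz": 0.018,"gripper": 1},{"tx": 0.05,"ty": -0.073,"tz": 0.018,"gripper": 1},{"tx": 0.05,"ty": -0.073,"tz": 0.018,"gripper": 1},{"tx": 0.05,"ty": -0.073,"tz": 0.018,"gripper": 1},{"tx": 0.052,"ty": -0.071,"tz": 0.018,"gripper": 1},{"gripper": 1},{"gripper": 1}]}}

```text
invalid input at $.motion[0]: expected keys tx, ty, tz, rx, ry, rz, gripper
```

{"name": "send_rows", "arguments": {"motion": [{"tx": 0,"ty": 0,"tz": 0,"rx": 0,"ry": 0,"rz": 0.21,"gripper": 1},{"tx": 0,"ty": 0,"tz": 0,"rx": 0,"ry": 0,"rz": 0.21,"gripper": 1},{"tx": 0.05,"ty": -0.073,"tz": 0.018,"rx": 0,"ry": 0,"rz": 0,"gripper": 1},{"tx": 0.05,"ty": -0.073,"tz": 0.018,"rx": 0,"ry": 0,"rz": 0,"gripper": 1},{"tx": 0.05,"ty": -0.073,"tz": 0.018,"rx": 0,"ry": 0,"rz": 0,"gripper": 1},{"tx": 0.05,"ty": -0.073,"tz": 0.018,"rx": 0,"ry": 0,"rz": 0,"gripper": 1},{"tx": 0.05,"ty": -0.073,"tz": 0.018,"rx": 0,"ry": 0,"rz": 0,"gripper": 1},{"tx": 0.05,"ty": -0.073,"tz": 0.018,"rx": 0,"ry": 0,"rz": 0,"gripper": 1},{"tx": 0.05,"ty": -0.073,"tz": 0.018,"rx": 0,"ry": 0,"rz": 0,"gripper": 1},{"tx": 0.052,"ty": -0.071,"tz": 0.018,"rx": 0,"ry": 0,"rz": 0,"gripper": 1},{"tx": 0,"ty": 0,"tz": 0,"rx": 0,"ry": 0,"rz": 0,"gripper": 1},{"tx": 0,"ty": 0,"tz": 0,"rx": 0,"ry": 0,"rz": 0,"gripper": 1}]}}

```text
time_s: 1.65
ee_pos: [368.7, -209.3, 142.0]
ee_rot: [180.0, 0.0, 10.1]
force: [-0.7, 0.3, -0.2]
gripper_width: 0.5
gripper_force: 0.0
```

{"name": "send_rows", "arguments": {"motion": [{"tx": 0,"ty": 0,"tz": 0.05,"rx": 0,"ry": 0,"rz": 0,"gripper": 1},{"tx": 0,"ty": 0,"tz": 0.008,"rx": 0,"ry": 0,"rz": 0,"gripper": 1},{"tx": 0,"ty": 0,"tz": 0.008,"rx": 0,"ry": 0,"rz": 0,"gripper": 1},{"tx": 0,"ty": 0,"tz": 0.006,"rx": 0,"ry": 0,"rz": 0,"gripper": 1},{"tx": 0,"ty": 0,"tz": 0.006,"rx": 0,"ry": 0,"rz": 0,"gripper": 1},{"tx": 0,"ty": 0,"tz": 0,"rx": 0,"ry": 0,"rz": 0,"gripper": 1},{"tx": 0,"ty": 0,"tz": 0,"rx": 0,"ry": 0,"rz": 0,"gripper": 1}]}}

```text
time_s: 2.52
ee_pos: [368.4, -210.0, 109.7]
ee_rot: [179.8, -0.1, 10.1]
force: [-16.4, 6.1, 56.8]
gripper_width: 0.2
gripper_force: 27.9
```

Run:
```python
from h import *
f=env.grab_frame('side');save('',cv2.resize(f['frame'][100:280,280:480],None,fx=3,fy=3),'side1');print(env.state()['force'])
```

```text
[-15.3398079    5.56691035  55.81445548]
```

View pics/side1.png

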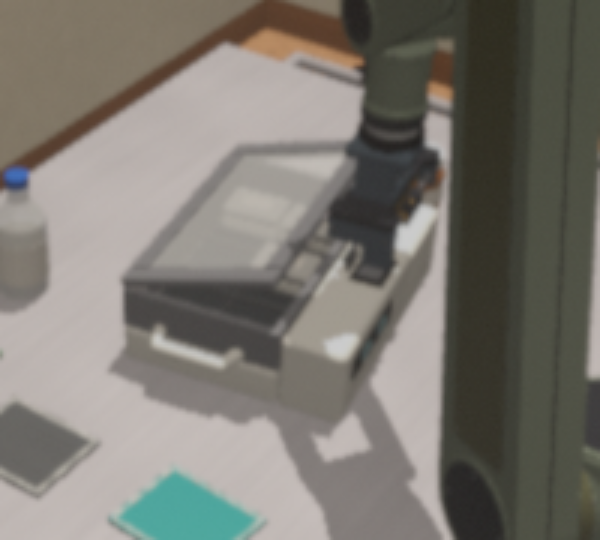

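The crop shows the lid popped up to about 0.3 rad, with the fingers on the button at crop (370,272). Next I retreat, move sideways clear of the tongue and tilt the tool to get under the lid edge.

{"name": "send_rows", "arguments": {"motion": [{"tx": 0,"ty": 0,"tz": -0.08,"rx": 0,"ry": 0,"rz": 0,"gripper": 1},{"tx": -0.05,"ty": -0.06,"tz": -0.08,"rx": 0,"ry": 0,"rz": 0,"gripper": 1},{"tx": -0.05,"ty": -0.064,"tz": 0,"rx": 0,"ry": 0,"rz": 0,"gripper": 1},{"tx": 0,"ty": 0,"tz": 0,"rx": 0,"ry": 0.333,"rz": 0,"gripper": 1},{"tx": 0,"ty": 0,"tz": 0,"rx": 0,"ry": 0.333,"rz": 0,"gripper": 1},{"tx": 0,"ty": 0,"tz": 0,"rx": 0,"ry": 0.333,"rz": 0,"gripper": 1},{"tx": 0,"ty": 0,"tz": 0,"rx": 0,"ry": 0.333,"rz": 0,"gripper": 1},{"tx": 0,"ty": 0,"tz": 0,"rx": 0,"ry": 0.333,"rz": 0,"gripper": 1},{"tx": 0,"ty": 0,"tz": 0,"rx": 0,"ry": 0.333,"rz": 0,"gripper": 1},{"tx": 0,"ty": 0,"tz": 0,"rx": 0,"ry": 0,"rz": 0,"gripper": 1},{"tx": 0,"ty": 0,"tz": 0,"rx": 0,"ry": 0,"rz": 0,"gripper": 1}]}}

```text
time_s: 3.95
ee_pos: [305.3, -148.8, 176.8]
ee_rot: [-176.8, -48.9, 9.0]
force: [0.1, 0.0, 0.7]
gripper_width: 0.4
gripper_force: 0.0
```

```bash
cat >> h.py <<'E'
YAW=10.1; O=np.array([516.,-181.,0]); RC=R.from_euler('z',YAW,degrees=True).as_matrix()
def Rtool(a,extra=0,yaw=YAW): # tilt a deg toward +case x
    return (R.from_euler('z',yaw+extra,degrees=True)*R.from_euler('x',180,degrees=True)*R.from_euler('y',a,degrees=True)).as_matrix()
def w(c): return O+RC@np.asarray(c,float)
def cs(p): return RC.T@(np.asarray(p)-O)
def rows(wps,start=None):
    """wps: list of (world pos, Rot, nrows); prints the shifts/turns in move units"""
    Rm,p=start or pose()
    for q,Rn,n in wps:
        rv=R.from_matrix(Rm.T@Rn).as_rotvec()
        for k in range(n):
            Ra=Rm@R.from_rotvec(rv*k/n).as_matrix(); d=Ra.T@((q-p)/n)/500
            print(*np.round(d,3)+0.,*np.round(np.degrees(rv)/n/30,3)+0.)
        Rm,p=Rn,q
    print('end',p,)
E
python3 - <<'E'
from h import *
print(env.state()['qpos'].round(1),cs(pose()[1]))
y=66;W=[(w([-165,y,132]),Rtool(49),2),(w([-75,y,124]),Rtool(49),3)]
rows(W);print('arc')
E=lambda t:np.array([100-200*np.cos(t),105+200*np.sin(t)])
A=[]
for t in [21,26,31,36,41,46,51,56,61,66,71,76,81,86,90,94,97]:
    th=np.radians(t);al=max(0,min(49,90-t));a=np.radians(al)
    C=E(th)+35*np.array([np.sin(a),-np.cos(a)])-16*np.array([np.cos(a),np.sin(a)])
    A.append((w([C[0],y,C[1]]),Rtool(al),1))
    print(t,C.round())
rows(A,(Rtool(49),w([-75,y,124])))
E
```

```text
[-77.1  -3.6 143.1  60.3  60.2 -38.8] [-201.76179676   68.60162216  176.80364816]
-0.01 0.005 0.057 -0.038 0.002 -0.013
-0.01 0.004 0.057 -0.038 0.002 -0.013
0.035 0.0 0.049 0.0 0.0 0.0
0.035 0.0 0.049 0.0 0.0 0.0
0.035 0.0 0.049 0.0 0.0 0.0
end [ 430.58805758 -129.17529458  124.        ]
arc
21 [-71. 142.]
26 [-64. 158.]
31 [-56. 173.]
36 [-46. 188.]
41 [-35. 201.]
46 [-26. 213.]
51 [-16. 223.]
56 [ -6. 233.]
61 [  6. 242.]
66 [ 18. 249.]
71 [ 31. 256.]
76 [ 45. 261.]
81 [ 58. 265.]
86 [ 73. 268.]
90 [ 84. 270.]
94 [ 98. 270.]
97 [108. 269.]
0.032 0.0 -0.017 0.0 0.0 0.0
0.033 0.0 -0.01 0.0 0.0 0.0
0.034 0.0 -0.008 0.0 0.0 0.0
0.035 0.0 -0.005 0.0 0.0 0.0
0.035 0.0 -0.002 0.0 0.0 0.0
0.029 0.0 -0.002 0.0 -0.167 0.0
0.029 0.0 -0.002 0.0 -0.167 0.0
0.029 0.0 -0.002 0.0 -0.167 0.0
0.029 0.0 -0.002 0.0 -0.167 0.0
0.029 0.0 -0.002 0.0 -0.167 0.0
0.029 0.0 -0.002 0.0 -0.167 0.0
0.029 0.0 -0.002 0.0 -0.167 0.0
0.029 0.0 -0.002 0.0 -0.167 0.0
0.029 0.0 -0.002 0.0 -0.167 0.0
0.023 0.0 -0.001 0.0 -0.133 0.0
0.028 0.0 0.001 0.0 0.0 0.0
0.021 0.0 0.002 0.0 0.0 0.0
end [611.12021442 -97.01761958 268.50923033]
```

{"name": "send_rows", "arguments": {"motion": [{"tx": -0.01,"ty": 0.005,"tz": 0.057,"rx": -0.038,"ry": 0.002,"rz": -0.013,"gripper": 1},{"tx": -0.01,"ty": 0.004,"tz": 0.057,"rx": -0.038,"ry": 0.002,"rz": -0.013,"gripper": 1},{"tx": 0,"ty": 0,"tz": 0,"rx": 0,"ry": 0,"rz": 0,"gripper": 1}]}}

```text
time_s: 4.32
ee_pos: [342.6, -142.1, 131.2]
ee_rot: [-179.8, -49.0, 10.3]
force: [0.1, -0.5, 0.7]
gripper_width: 0.4
gripper_force: 0.0
```

Run:
```python
from h import *
s=env.state();print(s['qpos'].round(1),cs(pose()[1]).round(1),s['ee_rot'].round(1))
y=66;rows([(w([-75,y,124]),Rtool(49),3)])
```

```text
[-66.8   3.5 148.4  77.5  49.  -52.3] [-163.9   68.7  131.2] [-179.8  -49.    10.3]
0.035 0.002 0.048 -0.005 0.0 0.002
0.035 0.002 0.048 -0.005 0.0 0.002
0.035 0.002 0.048 -0.005 0.0 0.002
end [ 430.58805758 -129.17529458  124.        ]
```

{"name": "send_rows", "arguments": {"motion": [{"tx": 0.035,"ty": 0,"tz": 0.048,"rx": 0,"ry": 0,"rz": 0,"gripper": 1},{"tx": 0.035,"ty": 0,"tz": 0.048,"rx": 0,"ry": 0,"rz": 0,"gripper": 1},{"tx": 0.035,"ty": 0,"tz": 0.048,"rx": 0,"ry": 0,"rz": 0,"gripper": 1},{"tx": 0,"ty": 0,"tz": 0,"rx": 0,"ry": 0,"rz": 0,"gripper": 1}]}}

```text
time_s: 4.82
ee_pos: [431.2, -127.8, 125.8]
ee_rot: [179.8, -49.3, 10.6]
force: [-0.5, 0.4, -0.5]
gripper_width: 0.3
gripper_force: 0.0
```

Run:
```python
from h import *
s=env.state();print(s['qpos'].round(1),cs(pose()[1]).round(1),s['ee_rot'].round(1),s['force'].round(1))
f=env.grab_frame('side');save('',cv2.resize(f['frame'][60:280,280:500],None,fx=2.7,fy=2.7),'side2')
```

```text
[-46.4   7.8 144.7  96.1  39.6 -53. ] [-74.1  67.2 125.8] [179.8 -49.3  10.6] [-0.5  0.4 -0.5]
```

View pics/side2.png

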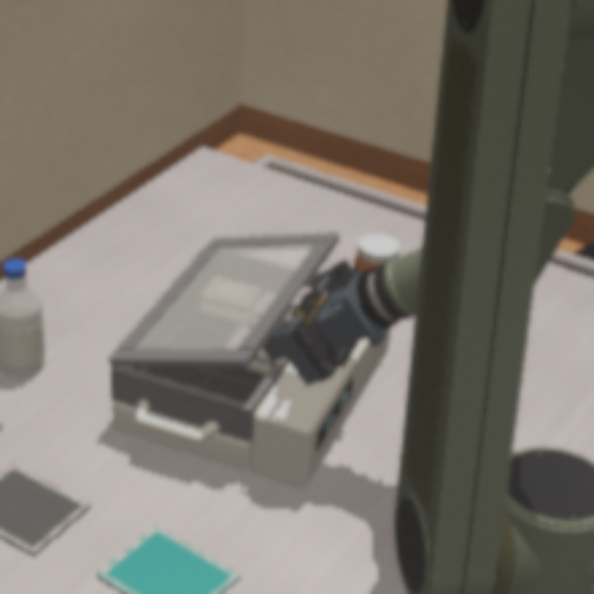

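The fingers are under the lid's front edge, at crop (270,350). I start the arc.

{"name": "send_rows", "arguments": {"motion": [{"tx": 0.032,"ty": 0,"tz": -0.017,"rx": 0,"ry": 0,"rz": 0,"gripper": 1},{"tx": 0.033,"ty": 0,"tz": -0.01,"rx": 0,"ry": 0,"rz": 0,"gripper": 1},{"tx": 0.034,"ty": 0,"tz": -0.008,"rx": 0,"ry": 0,"rz": 0,"gripper": 1},{"tx": 0.035,"ty": 0,"tz": -0.005,"rx": 0,"ry": 0,"rz": 0,"gripper": 1},{"tx": 0.035,"ty": 0,"tz": -0.002,"rx": 0,"ry": 0,"rz": 0,"gripper": 1},{"tx": 0,"ty": 0,"tz": 0,"rx": 0,"ry": 0,"rz": 0,"gripper": 1}]}}

```text
time_s: 5.62
ee_pos: [467.6, -122.3, 202.8]
ee_rot: [179.8, -49.2, 10.3]
force: [-2.1, -0.5, -0.1]
gripper_width: 0.4
gripper_force: 0.6
```

Run:
```python
from h import *
s=env.state();print(s['qpos'].round(1),cs(pose()[1]).round(1),s['ee_rot'].round(1),s['force'].round(1))
```

```text
[-39.8  -0.6 135.   77.7  36.3 -22.9] [-37.4  66.3 202.8] [179.8 -49.2  10.3] [-2.1 -0.5 -0.1]
```

Contact feels as expected at about 2 N, so I continue the arc.

{"name": "send_rows", "arguments": {"motion": [{"tx": 0.029,"ty": 0,"tz": -0.002,"rx": 0,"ry": -0.167,"rz": 0,"gripper": 1},{"tx": 0.029,"ty": 0,"tz": -0.002,"rx": 0,"ry": -0.167,"rz": 0,"gripper": 1},{"tx": 0.029,"ty": 0,"tz": -0.002,"rx": 0,"ry": -0.167,"rz": 0,"gripper": 1},{"tx": 0.029,"ty": 0,"tz": -0.002,"rx": 0,"ry": -0.167,"rz": 0,"gripper": 1},{"tx": 0.029,"ty": 0,"tz": -0.002,"rx": 0,"ry": -0.167,"rz": 0,"gripper": 1},{"tx": 0.029,"ty": 0,"tz": -0.002,"rx": 0,"ry": -0.167,"rz": 0,"gripper": 1},{"tx": 0.029,"ty": 0,"tz": -0.002,"rx": 0,"ry": -0.167,"rz": 0,"gripper": 1},{"tx": 0.029,"ty": 0,"tz": -0.002,"rx": 0,"ry": -0.167,"rz": 0,"gripper": 1},{"tx": 0.029,"ty": 0,"tz": -0.002,"rx": 0,"ry": -0.167,"rz": 0,"gripper": 1},{"tx": 0,"ty": 0,"tz": 0,"rx": 0,"ry": 0,"rz": 0,"gripper": 1}]}}

```text
time_s: 6.88
ee_pos: [568.7, -102.1, 267.5]
ee_rot: [-179.6, -5.7, 10.5]
force: [-1.2, -0.2, -0.5]
gripper_width: 0.4
gripper_force: 0.0
```

Run:
```python
from h import *
s=env.state();print(s['qpos'].round(1),cs(pose()[1]).round(1),s['ee_rot'].round(1),s['force'].round(1))
rows([(w([84,66,270]),Rtool(0),1),(w([96,66,270]),Rtool(0),1),(w([106,66,269]),Rtool(0),1),(w([40,66,269]),Rtool(0),2),(w([0,0,330]),Rtool(0),3)])
```

```text
[-12.8  14.2  87.9   2.7  72.8  66. ] [ 65.7  68.5 267.5] [-179.6   -5.7   10.5] [-1.2 -0.2 -0.5]
0.037 0.005 -0.001 -0.014 -0.189 0.013
0.024 0.0 0.0 0.0 0.0 0.0
0.02 0.0 0.002 0.0 0.0 0.0
-0.066 0.0 0.0 0.0 0.0 0.0
-0.066 0.0 0.0 0.0 0.0 0.0
-0.027 0.044 -0.041 0.0 0.0 0.0
-0.027 0.044 -0.041 0.0 0.0 0.0
-0.027 0.044 -0.041 0.0 0.0 0.0
end [ 516. -181.  330.]
```

{"name": "send_rows", "arguments": {"motion": [{"tx": 0.03,"ty": 0,"tz": 0,"rx": 0,"ry": -0.18,"rz": 0,"gripper": 1},{"tx": 0.024,"ty": 0,"tz": 0,"rx": 0,"ry": 0,"rz": 0,"gripper": 1},{"tx": 0.02,"ty": 0,"tz": 0,"rx": 0,"ry": 0,"rz": 0,"gripper": 1},{"tx": 0,"ty": 0,"tz": 0,"rx": 0,"ry": 0,"rz": 0,"gripper": 1},{"tx": 0,"ty": 0,"tz": 0,"rx": 0,"ry": 0,"rz": 0,"gripper": 1},{"tx": -0.066,"ty": 0,"tz": 0,"rx": 0,"ry": 0,"rz": 0,"gripper": -1},{"tx": -0.066,"ty": 0,"tz": 0,"rx": 0,"ry": 0,"rz": 0,"gripper": -1},{"tx": -0.08,"ty": 0.044,"tz": -0.01,"rx": 0,"ry": 0,"rz": 0,"gripper": -1},{"tx": -0.08,"ty": 0.044,"tz": -0.01,"rx": 0,"ry": 0,"rz": 0,"gripper": -1},{"tx": 0,"ty": 0.044,"tz": -0.01,"rx": 0,"ry": 0,"rz": 0,"gripper": -1},{"tx": 0,"ty": 0,"tz": 0,"rx": 0,"ry": 0,"rz": 0,"gripper": -1},{"tx": 0,"ty": 0,"tz": 0,"rx": 0,"ry": 0,"rz": 0,"gripper": -1}]}}

```text
time_s: 8.38
ee_pos: [473.2, -186.0, 283.5]
ee_rot: [-179.6, -0.4, 10.5]
force: [-0.6, 0.2, 0.4]
gripper_width: 67.6
gripper_force: 0.0
```

Run:
```python
from h import *
s=env.state();print(s['qpos'].round(1),cs(pose()[1]).round(1),s['ee_rot'].round(1),s['force'].round(1))
P=pose();f=env.grab_frame('wrist');t=env.grab_frame('top')
import pickle;pickle.dump((P,f,t),open('w1.pkl','wb'))
save('',np.hstack([f['frame'][::1],]),'w1')
save('',cv2.resize(t['frame'][130:290,230:450],None,fx=3.5,fy=3.5,interpolation=cv2.INTER_CUBIC),'t1')
```

```text
[-23.1  10.1  90.9   0.6  79.   56.2] [-43.    2.6 283.5] [-179.6   -0.4   10.5] [-0.6  0.2  0.4]
```

View pics/w1.png

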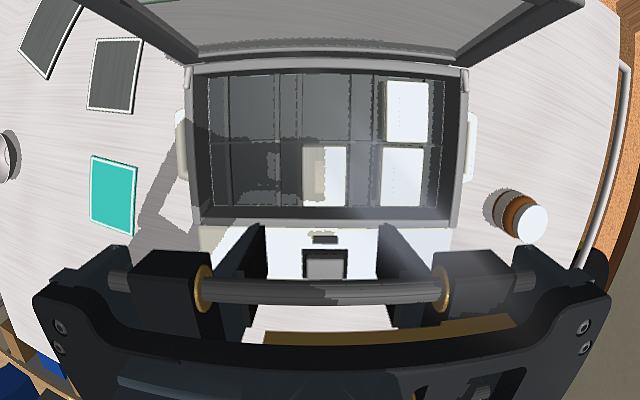

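View pics/t1.png

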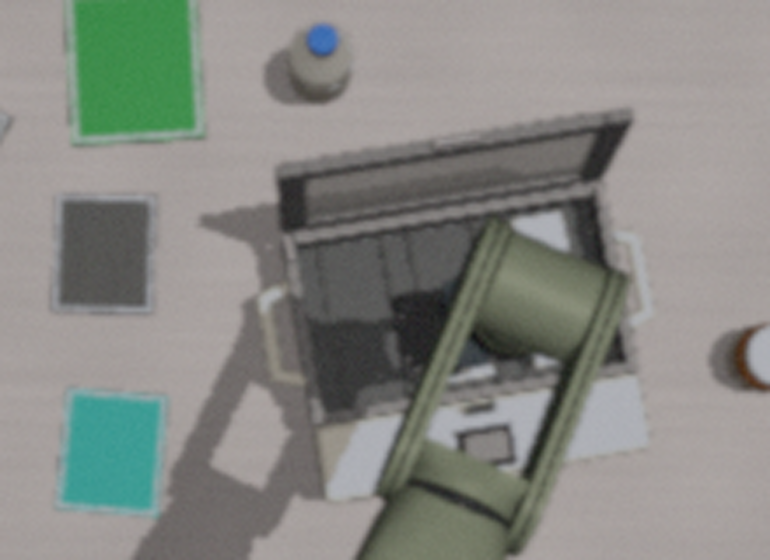

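The lid stays open, at top-crop (460,150). The wrist view shows three cassettes at pixels (408,111), (403,177) and (325,175), and the other bays are empty. Now to measure their tops and check the heights from a second, lower wrist position.

```bash
cat >> h.py <<'E'
def rects(f,P,z,lo=150,amin=300,amax=9000,roi=None,side=None):
    g=cv2.cvtColor(f['frame'],cv2.COLOR_RGB2HSV); m=((g[...,2]>lo)&(g[...,1]<60)).astype(np.uint8)
    if roi: k=np.zeros_like(m);k[roi[1]:roi[3],roi[0]:roi[2]]=1;m*=k
    m=cv2.morphologyEx(m,cv2.MORPH_OPEN,np.ones((3,3)));out=[]
    for c in cv2.findContours(m,cv2.RETR_EXTERNAL,cv2.CHAIN_APPROX_NONE)[0]:
        if amin<cv2.contourArea(c)<amax:
            X=onz(f,c[:,0]+0.,z,P)[:,:2].astype(np.float32); out.append((c[:,0].mean(0).round(),cv2.minAreaRect(X)))
    return out
E
python3 - <<'E'
from h import *
import pickle
P,f,t=pickle.load(open('w1.pkl','rb'))
for lo in(110,150,190):
  for c,r in rects(f,P,84,lo,roi=(205,75,450,212)): print(lo,c,np.round(r[0],1),np.round(r[1],1),round(r[2],1),cs([*r[0],84]).round(1))
# handcorners rim of case inner at z105
for n,q in [('A',[[387,81],[428,81],[428,140],[386,140]]),('B',[[383,148],[422,148],[422,207],[381,207]]),('C',[[304,145],[346,145],[346,206],[303,206]])]:
    X=onz(f,q,84,P);print(n,X.mean(0).round(1),cs(X.mean(0)).round(1),np.linalg.norm(X-np.roll(X,-1,0),axis=1).round(1))
X=onz(f,[[187,68],[467,68],[460,225],[196,225]],105,P);print([cs(x).round(1) for x in X])
E
```

```text
110 [402. 105.] [ 575.7 -266.2] [84.8 66.4] 11.9 [ 43.8 -94.3  84. ]
110 [326. 107.] [ 561.5 -174.5] [77.2 53.6] 10.7 [45.9 -1.6 84. ]
150 [401. 176.] [ 495.8 -283.4] [75.  53.1] 10.0 [-37.8 -97.2  84. ]
150 [324. 176.] [ 478.7 -188. ] [73.8 52.3] 10.6 [-38.   -0.4  84. ]
150 [407. 111.] [ 576.7 -272.7] [75.3 52.6] 10.7 [  43.7 -101.    84. ]
190 [401. 176.] [ 496.2 -283.5] [73.6 52.3] 10.1 [-37.5 -97.5  84. ]
190 [328. 180.] [ 478.2 -188.9] [73.5 50. ] 9.7 [-38.6  -1.1  84. ]
190 [407. 111.] [ 576.8 -272.7] [74.2 51.9] 10.9 [  43.8 -101.    84. ]
A [ 578.3 -272.7   84. ] [  45.3 -101.3   84. ] [51.9 73.5 53.9 71.8]
B [ 494.9 -285.    84. ] [-39.  -98.7  84. ] [49.9 76.6 54.9 74.8]
C [ 478.9 -189.1   84. ] [-38.   -1.5  84. ] [50.3 76.4 53.9 76.4]
[array([ 98.9, 162.4, 105. ]), array([ 102.6, -169.6,  105. ]), array([ -94.1, -176.7,  105. ]), array([-97. , 162.8, 105. ])]
```

{"name": "send_rows", "arguments": {"motion": [{"tx": -0.04,"ty": 0.06,"tz": 0.05,"rx": 0,"ry": 0,"rz": 0,"gripper": -0.54},{"tx": -0.04,"ty": 0.06,"tz": 0.05,"rx": 0,"ry": 0,"rz": 0,"gripper": -0.54},{"tx": -0.04,"ty": 0.03,"tz": 0.05,"rx": 0,"ry": 0,"rz": 0,"gripper": -0.54},{"tx": 0,"ty": 0,"tz": 0,"rx": 0,"ry": 0,"rz": 0,"gripper": -0.54},{"tx": 0,"ty": 0,"tz": 0,"rx": 0,"ry": 0,"rz": 0,"gripper": -0.54}]}}

```text
time_s: 9.1
ee_pos: [428.8, -270.1, 208.6]
ee_rot: [-179.6, -0.4, 10.5]
force: [0.9, 0.2, 0.0]
gripper_width: 70.0
gripper_force: 0.0
```

Run:
```python
from h import *
import pickle
P=pose();print(cs(P[1]).round(1));f=env.grab_frame('wrist');pickle.dump((P,f),open('w2.pkl','wb'));save('',f['frame'],'w2')
```

```text
[-101.5  -72.4  208.6]
```

View pics/w2.png

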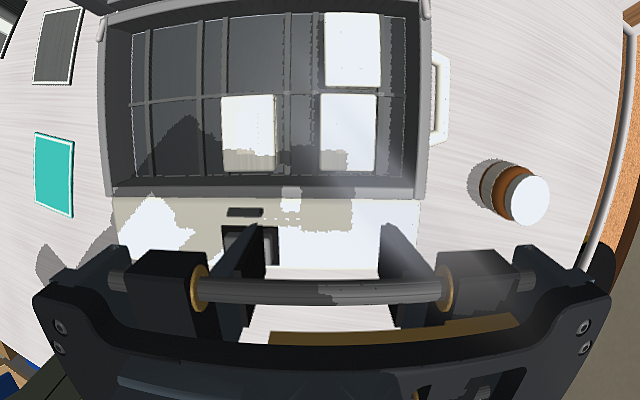

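Wrist view 2 shows the cassettes at (352,50), (348,132) and (248,132), with low ribs only in the other bays. I triangulate their heights.

Run:
```python
from h import *
import pickle
P1,f1,_=pickle.load(open('w1.pkl','rb'));P2,f2=pickle.load(open('w2.pkl','rb'))
# top-face corners: cassette C left/right near & B
for n,a,b in [('A',[[387,81],[428,81],[428,140],[386,140]],[[326,13],[381,13],[380,87],[324,85]]),
 ('B',[[383,148],[422,148],[422,207],[381,207]],[[322,95],[377,95],[374,171],[321,170]]),
 ('C',[[304,145],[346,145],[346,206],[303,206]],[[222,96],[274,95],[274,172],[222,170]])]:
    a=np.array(a)+.0;b=np.array(b)+0.
    o1,d1=ray(f1,a,P1);o2,d2=ray(f2,b,P2)
    X=np.array([tri(o1,d1[i],o2,d2[i])[0] for i in range(4)]);print(n,X[:,2].round(1),X.mean(0).round(1),'C2',cs(onz(f2,b,84,P2).mean(0)).round(1))
for lo in (150,190):
  for c,r in rects(f2,P2,84,lo,roi=(110,10,420,180)): print(lo,c,np.round(r[0],1),np.round(r[1],1),round(r[2],1),cs([*r[0],84]).round(1))
# tray via wrist w1 & top
print('tray w1',onz(f1,[[97,41],[142,43],[132,111],[89,106]],6,P1).round(0))
```

```text
A [79.4 73.  76.3 82.7] [ 578.7 -274.4   77.9] C2 [  43.6 -101.9   84. ]
B [ 78.9  70.6 101.   90. ] [ 496.4 -284.5   85.1] C2 [-38.6 -98.7  84. ]
C [84.1 75.7 88.7 91.1] [ 479.1 -189.    84.9] C2 [-38.8  -0.7  84. ]
150 [248. 132.] [ 478.8 -189.2] [73.7 55.1] 10.5 [-38.   -1.6  84. ]
150 [347. 131.] [ 496.  -283.8] [74.3 52.8] 10.5 [-37.7 -97.7  84. ]
150 [352.  49.] [ 576.8 -272.9] [74.6 53.1] 11.7 [  43.7 -101.1   84. ]
190 [248. 124.] [ 485.6 -187.1] [59.2 52.3] 10.7 [-31.   -0.6  84. ]
190 [349. 130.] [ 495.9 -284.1] [73.9 51.4] 10.5 [-37.8 -98.   84. ]
190 [352.  49.] [ 576.9 -273.2] [74.1 52.1] 10.5 [  43.8 -101.5   84. ]
tray w1 [[639. 243.   6.]
 [632. 138.   6.]
 [519. 138.   6.]
 [521. 241.   6.]]
```

Heights come out near 84 mm and sizes near 76×54, both consistent with the text. I pick cassette C first.

Run:
```python
from h import *
Rg=Rtool(0,yaw=10.5)
rows([(np.array([478.8,-189,130]),Rg,3),(np.array([478.8,-189,61]),Rg,3)])
```

```text
0.042 -0.047 0.053 -0.004 -0.005 0.001
0.042 -0.047 0.053 -0.004 -0.005 0.001
0.042 -0.047 0.053 -0.004 -0.005 0.001
0.0 0.0 0.046 0.0 0.0 0.0
0.0 0.0 0.046 0.0 0.0 0.0
0.0 0.0 0.046 0.0 0.0 0.0
end [ 478.8 -189.    61. ]
```

{"name": "send_rows", "arguments": {"motion": [{"tx": 0.042,"ty": -0.047,"tz": 0.052,"rx": -0.004,"ry": -0.005,"rz": 0,"gripper": -0.54},{"tx": 0.042,"ty": -0.047,"tz": 0.052,"rx": -0.004,"ry": -0.005,"rz": 0,"gripper": -0.54},{"tx": 0.042,"ty": -0.047,"tz": 0.052,"rx": -0.004,"ry": -0.005,"rz": 0,"gripper": -0.54},{"tx": 0,"ty": 0,"tz": 0,"rx": 0,"ry": 0,"rz": 0,"gripper": -0.54},{"tx": 0,"ty": 0,"tz": 0.046,"rx": 0,"ry": 0,"rz": 0,"gripper": -0.54},{"tx": 0,"ty": 0,"tz": 0.046,"rx": 0,"ry": 0,"rz": 0,"gripper": -0.54},{"tx": 0,"ty": 0,"tz": 0.046,"rx": 0,"ry": 0,"rz": 0,"gripper": -0.54},{"tx": 0,"ty": 0,"tz": 0,"rx": 0,"ry": 0,"rz": 0,"gripper": -0.54},{"tx": 0,"ty": 0,"tz": 0,"rx": 0,"ry": 0,"rz": 0,"gripper": 0.2},{"tx": 0,"ty": 0,"tz": 0,"rx": 0,"ry": 0,"rz": 0,"gripper": 0.2},{"tx": 0,"ty": 0,"tz": 0,"rx": 0,"ry": 0,"rz": 0,"gripper": 0.2},{"tx": 0,"ty": 0,"tz": 0,"rx": 0,"ry": 0,"rz": 0,"gripper": 0.2}], "grip_force": 20}}

```text
time_s: 10.65
ee_pos: [477.7, -189.3, 63.0]
ee_rot: [180.0, -0.0, 10.5]
force: [0.3, 1.5, 6.2]
gripper_width: 54.3
gripper_force: 20.0
```

{"name": "send_rows", "arguments": {"motion": [{"tx": 0,"ty": 0,"tz": -0.07,"rx": 0,"ry": 0,"rz": 0,"gripper": 0.2},{"tx": 0,"ty": 0,"tz": -0.1,"rx": 0,"ry": 0,"rz": 0,"gripper": 0.2},{"tx": 0,"ty": 0,"tz": -0.1,"rx": 0,"ry": 0,"rz": 0,"gripper": 0.2},{"tx": 0.02,"ty": -0.09,"tz": 0,"rx": 0,"ry": 0,"rz": 0,"gripper": 0.2},{"tx": 0.02,"ty": -0.09,"tz": 0,"rx": 0,"ry": 0,"rz": 0,"gripper": 0.2},{"tx": 0.02,"ty": -0.09,"tz": 0,"rx": 0,"ry": 0,"rz": 0,"gripper": 0.2},{"tx": 0.02,"ty": -0.09,"tz": 0,"rx": 0,"ry": 0,"rz": 0,"gripper": 0.2},{"tx": 0.02,"ty": -0.09,"tz": 0,"rx": 0,"ry": 0,"rz": 0,"gripper": 0.2},{"tx": 0.02,"ty": -0.09,"tz": 0,"rx": 0,"ry": 0,"rz": 0,"gripper": 0.2},{"tx": 0,"ty": -0.05,"tz": 0,"rx": 0,"ry": 0,"rz": 0,"gripper": 0.2},{"tx": 0,"ty": 0,"tz": 0,"rx": 0,"ry": 0,"rz": 0,"gripper": 0.2},{"tx": 0,"ty": 0,"tz": 0,"rx": 0,"ry": 0,"rz": 0,"gripper": 0.2}]}}

```text
time_s: 12.15
ee_pos: [482.2, 111.0, 196.5]
ee_rot: [180.0, 0.1, 10.5]
force: [-1.2, 0.5, -2.3]
gripper_width: 53.3
gripper_force: 20.0
```

Run:
```python
from h import *
import pickle
s=env.state();P=pose();f=env.grab_frame('wrist');t=env.grab_frame('top');pickle.dump((P,f,t),open('w3.pkl','wb'))
print(s['ee_pos'],s['gripper_width'],s['gripper_force'])
a=cv2.resize(t['frame'][130:290,180:400],(550,400))
save('',f['frame'],'w3')
```

```text
[482.20272209 111.02931008 196.46117801] 53.26799363055003 19.999602735042572
```

View pics/w3.png

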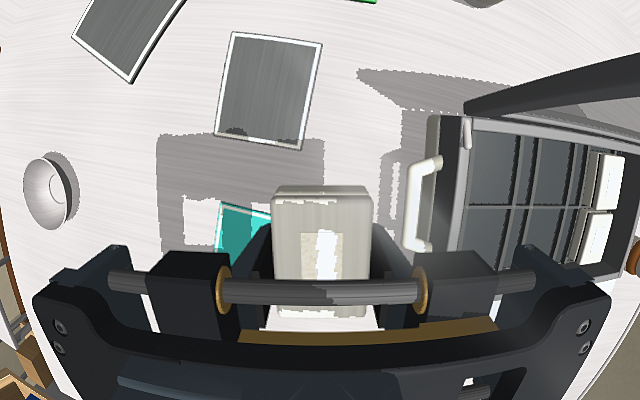

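The wrist view shows the held cassette at (322,240) and the tray with corners near (232,31), (322,42), (301,150) and (213,134). I measure the tray in both views.

```bash
cat >> h.py <<'E'
def tray(f,P=None,z=6,lo=125,exp=(577,194),rad=160):
    """dark-grey region: centre, size, long-side yaw"""
    g=cv2.cvtColor(f['frame'],cv2.COLOR_RGB2HSV);m=((g[...,2]<lo)&(g[...,2]>45)&(g[...,1]<60)).astype(np.uint8)
    m=cv2.morphologyEx(m,cv2.MORPH_OPEN,np.ones((3,3)))
    out=[]
    for c in cv2.findContours(m,cv2.RETR_EXTERNAL,cv2.CHAIN_APPROX_NONE)[0]:
        if cv2.contourArea(c)<300: continue
        c=cv2.convexHull(c);X=onz(f,c[:,0]+0.,z,P)[:,:2].astype(np.float32);r=cv2.minAreaRect(X)
        if np.hypot(*(np.array(r[0])-exp))<rad and 75<min(r[1])<118 and max(r[1])<140:
            b=cv2.boxPoints(r);e=[b[1]-b[0],b[2]-b[1]];e=max(e,key=np.linalg.norm);a=np.degrees(np.arctan2(e[1],e[0]));a=(a+90)%180-90
            out.append((np.round(r[0],1),np.round(sorted(r[1]),1),round(a,1),c[:,0].mean(0).round()))
    return out
E
python3 - <<'E'
from h import *
import pickle
P,f,t=pickle.load(open('w3.pkl','rb'))
for lo in(110,125,140): print(lo,tray(f,P,lo=lo)); print(tray(t,lo=lo-20))
q=np.array([[232,31],[322,42],[301,150],[213,134.]]);X=onz(f,q,6,P);print(X.round(1),X.mean(0),np.linalg.norm(X-np.roll(X,-1,0),axis=1))
o,d=ray(f,[q.mean(0)],P)
for lo in(95,): 
    for r in tray(t,lo=lo):
        px=proj(t,[[*r[0],6]]);o2,d2=ray(t,px);px1=proj(f,[[*X.mean(0)[:2],6]],P);o1,d1=ray(f,px1,P);print(tri(o1,d1[0],o2,d2[0]))
# cassette in hand: tool coordinates of far top edge
zt=P[1][2]+21
for e in([[275,197],[367,197]],[[275,186],[367,186]],[[275,316],[367,316]]): print(((onz(f,e,zt,P)-P[1])@P[0]).round(1))
E
```

```text
110 []
[]
125 []
[(array([592.2, 181.7]), array([ 80.7, 113.9]), np.float32(-88.6), array([259., 198.]))]
140 [(array([578.6, 193.7]), array([ 97.1, 117.7]), np.float32(-0.7), array([257.,  84.]))]
[]
[[643.7 246.4   6. ]
 [644.  138.6   6. ]
 [514.2 139.6   6. ]
 [516.5 248.8   6. ]] [579.59448741 193.38268204   6.        ] [107.77541269 129.79524041 109.23142117 127.2686266 ]
[[ 39.3 -21.9 -21.1]
 [ 39.3  24.6 -21.1]]
[[ 45.  -21.7 -21.1]
 [ 45.   24.4 -21.1]]
[[-35.2 -26.5 -20.9]
 [-35.2  29.  -20.9]]
```

Run:
```python
from h import *
Rg=Rtool(0,yaw=-0.5)
rows([(np.array([577.5,193.5,196]),Rg,3),(np.array([577.5,193.5,46]),Rg,3),(np.array([577.5,193.5,20]),Rg,3)])
```

```text
0.072 -0.043 0.0 0.0 0.001 0.122
0.07 -0.047 0.0 0.0 0.001 0.122
0.066 -0.052 0.0 0.0 0.001 0.122
0.0 0.0 0.1 0.0 0.0 0.0
0.0 0.0 0.1 0.0 0.0 0.0
0.0 0.0 0.1 0.0 0.0 0.0
0.0 0.0 0.017 0.0 0.0 0.0
0.0 0.0 0.017 0.0 0.0 0.0
0.0 0.0 0.017 0.0 0.0 0.0
end [577.5 193.5  20. ]
```

{"name": "send_rows", "arguments": {"motion": [{"tx": 0.072,"ty": -0.043,"tz": 0,"rx": 0,"ry": 0,"rz": 0.122,"gripper": 0.2},{"tx": 0.07,"ty": -0.047,"tz": 0,"rx": 0,"ry": 0,"rz": 0.122,"gripper": 0.2},{"tx": 0.066,"ty": -0.052,"tz": 0,"rx": 0,"ry": 0,"rz": 0.122,"gripper": 0.2},{"tx": 0,"ty": 0,"tz": 0.1,"rx": 0,"ry": 0,"rz": 0,"gripper": 0.2},{"tx": 0,"ty": 0,"tz": 0.1,"rx": 0,"ry": 0,"rz": 0,"gripper": 0.2},{"tx": 0,"ty": 0,"tz": 0.1,"rx": 0,"ry": 0,"rz": 0,"gripper": 0.2},{"tx": 0,"ty": 0,"tz": 0,"rx": 0,"ry": 0,"rz": 0,"gripper": 0.2},{"tx": 0,"ty": 0,"tz": 0.016,"rx": 0,"ry": 0,"rz": 0,"gripper": 0.2},{"tx": 0,"ty": 0,"tz": 0.016,"rx": 0,"ry": 0,"rz": 0,"gripper": 0.2},{"tx": 0,"ty": 0,"tz": 0.016,"rx": 0,"ry": 0,"rz": 0,"gripper": 0.2},{"tx": 0,"ty": 0,"tz": 0,"rx": 0,"ry": 0,"rz": 0,"gripper": 0.2}]}}

```text
time_s: 13.62
ee_pos: [576.6, 194.7, 22.3]
ee_rot: [-180.0, 0.1, -0.5]
force: [-0.2, -0.4, -2.3]
gripper_width: 53.8
gripper_force: 20.0
```

{"name": "send_rows", "arguments": {"motion": [{"tx": 0.002,"ty": 0.002,"tz": 0.003,"rx": 0,"ry": 0,"rz": 0,"gripper": 0.2},{"tx": 0,"ty": 0,"tz": 0.003,"rx": 0,"ry": 0,"rz": 0,"gripper": 0.2},{"tx": 0,"ty": 0,"tz": 0,"rx": 0,"ry": 0,"rz": 0,"gripper": 0.2}]}}

```text
time_s: 14.0
ee_pos: [577.9, 193.7, 19.4]
ee_rot: [-180.0, 0.1, -0.5]
force: [0.3, -0.9, -2.2]
gripper_width: 54.1
gripper_force: 20.0
```

{"name": "send_rows", "arguments": {"motion": [{"tx": 0,"ty": 0,"tz": 0.003,"rx": 0,"ry": 0,"rz": 0,"gripper": 0.2},{"tx": 0,"ty": 0,"tz": 0,"rx": 0,"ry": 0,"rz": 0,"gripper": 0.2}]}}

```text
time_s: 14.25
ee_pos: [578.0, 193.8, 19.0]
ee_rot: [-180.0, 0.1, -0.5]
force: [-2.6, -0.6, 5.6]
gripper_width: 53.6
gripper_force: 20.0
```

{"name": "send_rows", "arguments": {"motion": [{"tx": 0,"ty": 0,"tz": -0.002,"rx": 0,"ry": 0,"rz": 0,"gripper": -0.54},{"tx": 0,"ty": 0,"tz": 0,"rx": 0,"ry": 0,"rz": 0,"gripper": -0.54},{"tx": 0,"ty": 0,"tz": 0,"rx": 0,"ry": 0,"rz": 0,"gripper": -0.54},{"tx": 0,"ty": 0,"tz": -0.06,"rx": 0,"ry": 0,"rz": 0,"gripper": -0.54},{"tx": 0,"ty": 0,"tz": -0.1,"rx": 0,"ry": 0,"rz": 0,"gripper": -0.54},{"tx": -0.06,"ty": 0,"tz": -0.1,"rx": 0,"ry": 0,"rz": 0,"gripper": -0.54},{"tx": -0.1,"ty": 0,"tz": -0.1,"rx": 0,"ry": 0,"rz": 0,"gripper": -0.54},{"tx": 0,"ty": 0,"tz": 0,"rx": 0,"ry": 0,"rz": 0,"gripper": -0.54},{"tx": 0,"ty": 0,"tz": 0,"rx": 0,"ry": 0,"rz": 0,"gripper": -0.54}]}}

```text
time_s: 15.38
ee_pos: [504.1, 194.2, 192.8]
ee_rot: [-180.0, 0.1, -0.5]
force: [-0.3, 0.2, -1.6]
gripper_width: 70.2
gripper_force: 0.0
```

Run:
```python
from h import *
import pickle
P=pose();f=env.grab_frame('wrist');pickle.dump((P,f),open('w4.pkl','wb'));print(P[1])
save('',f['frame'],'w4')
```

```text
[504.09925301 194.24389042 192.77095801]
```

View pics/w4.png

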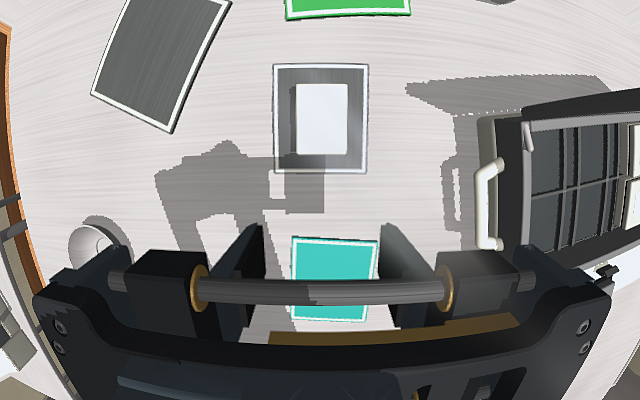

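The first cassette lies on the tray at (322,119), with tray corners at (273,64), (369,66), (366,173) and (274,173). I check the centring numerically and plan the pick of B.

Run:
```python
from h import *
import pickle
P,f=pickle.load(open('w4.pkl','rb'))
T=onz(f,[[273,64],[369,66],[366,173],[274,173]],6,P);print(T.mean(0).round(1),np.linalg.norm(T-np.roll(T,-1,0),axis=1).round(1))
C=onz(f,[[296,84],[348,84],[346,155],[297,154]],40,P);print(C.mean(0).round(1),np.linalg.norm(C-np.roll(C,-1,0),axis=1).round(1))
for lo in(150,180,205):
  for c,r in rects(f,P,40,lo,roi=(280,70,362,165)): print(lo,c,np.round(r[0],1),np.round(r[1],1),round(r[2],1))
Rg=Rtool(0,yaw=10.5)
rows([(np.array([440,-100,195]),Rg,6),(np.array([496,-284,195]),Rg,4),(np.array([496,-284,120]),Rg,2),(np.array([496,-284,62]),Rg,3)])
```

```text
[578.  193.2   6. ] [109.3 125.8 108.9 128.2]
[578.1 191.8  40. ] [53.3 74.7 51.6 73.6]
150 [321. 119.] [578.2 191.7] [53.5 75.4] 89.0
180 [321. 118.] [578.8 192.1] [52.6 72.7] 89.5
205 [321. 118.] [578.9 192.4] [73.  51.5] 0.0
-0.021 0.098 -0.001 0.0 0.001 -0.061
-0.024 0.098 -0.001 0.0 0.001 -0.061
-0.027 0.097 -0.001 0.0 0.001 -0.061
-0.03 0.096 -0.001 0.0 0.001 -0.061
-0.033 0.095 -0.001 0.0 0.001 -0.061
-0.036 0.094 -0.001 0.0 0.001 -0.061
0.011 0.096 0.0 0.0 0.0 0.0
0.011 0.096 0.0 0.0 0.0 0.0
0.011 0.096 0.0 0.0 0.0 0.0
0.011 0.096 0.0 0.0 0.0 0.0
0.0 0.0 0.075 0.0 0.0 0.0
0.0 0.0 0.075 0.0 0.0 0.0
0.0 0.0 0.039 0.0 0.0 0.0
0.0 0.0 0.039 0.0 0.0 0.0
0.0 0.0 0.039 0.0 0.0 0.0
end [ 496 -284   62]
```

{"name": "send_rows", "arguments": {"motion": [{"tx": -0.021,"ty": 0.098,"tz": 0,"rx": 0,"ry": 0,"rz": -0.061,"gripper": -0.54},{"tx": -0.024,"ty": 0.098,"tz": 0,"rx": 0,"ry": 0,"rz": -0.061,"gripper": -0.54},{"tx": -0.027,"ty": 0.097,"tz": 0,"rx": 0,"ry": 0,"rz": -0.061,"gripper": -0.54},{"tx": -0.03,"ty": 0.096,"tz": 0,"rx": 0,"ry": 0,"rz": -0.061,"gripper": -0.54},{"tx": -0.033,"ty": 0.095,"tz": 0,"rx": 0,"ry": 0,"rz": -0.061,"gripper": -0.54},{"tx": -0.036,"ty": 0.094,"tz": 0,"rx": 0,"ry": 0,"rz": -0.061,"gripper": -0.54},{"tx": 0.011,"ty": 0.096,"tz": 0,"rx": 0,"ry": 0,"rz": 0,"gripper": -0.54},{"tx": 0.011,"ty": 0.096,"tz": 0,"rx": 0,"ry": 0,"rz": 0,"gripper": -0.54},{"tx": 0.011,"ty": 0.096,"tz": 0,"rx": 0,"ry": 0,"rz": 0,"gripper": -0.54},{"tx": 0.011,"ty": 0.096,"tz": 0,"rx": 0,"ry": 0,"rz": 0,"gripper": -0.54},{"tx": 0,"ty": 0,"tz": 0.06,"rx": 0,"ry": 0,"rz": 0,"gripper": -0.54},{"tx": 0,"ty": 0,"tz": 0,"rx": 0,"ry": 0,"rz": 0,"gripper": -0.54}]}}

```text
time_s: 16.92
ee_pos: [494.1, -285.1, 158.8]
ee_rot: [-179.6, 0.5, 10.4]
force: [-0.6, 0.7, 0.3]
gripper_width: 70.1
gripper_force: 0.0
```

Run:
```python
from h import *
P=pose();print(P[1],env.state()['ee_rot']);f=env.grab_frame('wrist')
for lo in(150,190):
  for c,r in rects(f,P,84,lo,roi=(250,0,420,260)): print(lo,c,np.round(r[0],1),np.round(r[1],1),round(r[2],1))
Rg=Rtool(0,yaw=10.5)
rows([(np.array([496,-284,120]),Rg,1),(np.array([496,-284,62]),Rg,3)])
```

```text
[ 494.13520685 -285.0739119   158.81191796] [-179.6191398     0.49355145   10.43792313]
150 [319. 206.] [ 495.7 -283.7] [73.4 52.4] 10.4
150 [412. 167.] [ 544.7 -352.3] [152.6  17.9] 14.4
150 [324. 108.] [ 577. -273.] [74.4 53.1] 10.7
150 [334.  39.] [ 634.1 -269.4] [ 13.2 130.4] 11.8
190 [311. 205.] [ 496.8 -276.1] [44.9 36.9] 8.6
190 [324. 108.] [ 577.3 -272.8] [73.5 52.1] 11.1
0.003 -0.002 0.081 -0.008 0.011 -0.001
0.0 0.0 0.039 0.0 0.0 0.0
0.0 0.0 0.039 0.0 0.0 0.0
0.0 0.0 0.039 0.0 0.0 0.0
end [ 496 -284   62]
```

{"name": "send_rows", "arguments": {"motion": [{"tx": 0.003,"ty": -0.002,"tz": 0.08,"rx": 0,"ry": 0,"rz": 0,"gripper": -0.54},{"tx": 0,"ty": 0,"tz": 0.039,"rx": 0,"ry": 0,"rz": 0,"gripper": -0.54},{"tx": 0,"ty": 0,"tz": 0.039,"rx": 0,"ry": 0,"rz": 0,"gripper": -0.54},{"tx": 0,"ty": 0,"tz": 0.036,"rx": 0,"ry": 0,"rz": 0,"gripper": -0.54},{"tx": 0,"ty": 0,"tz": 0,"rx": 0,"ry": 0,"rz": 0,"gripper": -0.54},{"tx": 0,"ty": 0,"tz": 0,"rx": 0,"ry": 0,"rz": 0,"gripper": 0.2},{"tx": 0,"ty": 0,"tz": 0,"rx": 0,"ry": 0,"rz": 0,"gripper": 0.2},{"tx": 0,"ty": 0,"tz": 0,"rx": 0,"ry": 0,"rz": 0,"gripper": 0.2},{"tx": 0,"ty": 0,"tz": 0,"rx": 0,"ry": 0,"rz": 0,"gripper": 0.2}]}}

```text
time_s: 18.1
ee_pos: [497.4, -283.6, 67.2]
ee_rot: [-180.0, 0.0, 10.5]
force: [-0.5, 3.6, 5.7]
gripper_width: 54.4
gripper_force: 20.0
```

Run:
```python
from h import *
rows([(np.array([497,-284,200]),Rtool(0,yaw=10.5),3),(np.array([465,-60,205]),Rtool(0,yaw=5),5),(np.array([504,194,205]),Rtool(0,yaw=-.5),6)])
```

```text
0.0 0.0 -0.089 0.0 0.0 0.0
0.0 0.0 -0.089 0.0 0.0 0.0
0.0 0.0 -0.089 0.0 0.0 0.0
0.004 -0.09 -0.002 0.0 0.0 0.037
0.002 -0.09 -0.002 0.0 0.0 0.037
0.0 -0.091 -0.002 0.0 0.0 0.037
-0.001 -0.09 -0.002 0.0 0.0 0.037
-0.003 -0.09 -0.002 0.0 0.0 0.037
0.02 -0.083 0.0 0.0 0.0 0.031
0.019 -0.084 0.0 0.0 0.0 0.031
0.018 -0.084 0.0 0.0 0.0 0.031
0.016 -0.084 0.0 0.0 0.0 0.031
0.015 -0.084 0.0 0.0 0.0 0.031
0.014 -0.085 0.0 0.0 0.0 0.031
end [504 194 205]
```

{"name": "send_rows", "arguments": {"motion": [{"tx": 0,"ty": 0,"tz": -0.089,"rx": 0,"ry": 0,"rz": 0,"gripper": 0.2},{"tx": 0,"ty": 0,"tz": -0.089,"rx": 0,"ry": 0,"rz": 0,"gripper": 0.2},{"tx": 0,"ty": 0,"tz": -0.089,"rx": 0,"ry": 0,"rz": 0,"gripper": 0.2},{"tx": 0.004,"ty": -0.09,"tz": 0,"rx": 0,"ry": 0,"rz": 0.037,"gripper": 0.2},{"tx": 0.002,"ty": -0.09,"tz": 0,"rx": 0,"ry": 0,"rz": 0.037,"gripper": 0.2},{"tx": 0,"ty": -0.09,"tz": 0,"rx": 0,"ry": 0,"rz": 0.037,"gripper": 0.2},{"tx": 0,"ty": -0.09,"tz": 0,"rx": 0,"ry": 0,"rz": 0.037,"gripper": 0.2},{"tx": -0.003,"ty": -0.09,"tz": 0,"rx": 0,"ry": 0,"rz": 0.037,"gripper": 0.2},{"tx": 0.02,"ty": -0.083,"tz": 0,"rx": 0,"ry": 0,"rz": 0.031,"gripper": 0.2},{"tx": 0.019,"ty": -0.084,"tz": 0,"rx": 0,"ry": 0,"rz": 0.031,"gripper": 0.2},{"tx": 0.018,"ty": -0.084,"tz": 0,"rx": 0,"ry": 0,"rz": 0.031,"gripper": 0.2},{"tx": 0.016,"ty": -0.084,"tz": 0,"rx": 0,"ry": 0,"rz": 0.031,"gripper": 0.2}]}}

```text
time_s: 19.6
ee_pos: [492.4, 109.4, 199.4]
ee_rot: [180.0, 0.1, 1.2]
force: [0.2, 0.1, -4.2]
gripper_width: 53.8
gripper_force: 20.0
```

{"name": "send_rows", "arguments": {"motion": [{"tx": 0.015,"ty": -0.084,"tz": 0,"rx": 0,"ry": 0,"rz": 0.031,"gripper": 0.2},{"tx": 0.014,"ty": -0.084,"tz": 0,"rx": 0,"ry": 0,"rz": 0.031,"gripper": 0.2},{"tx": 0,"ty": 0,"tz": 0,"rx": 0,"ry": 0,"rz": 0,"gripper": 0.2},{"tx": 0,"ty": 0,"tz": 0,"rx": 0,"ry": 0,"rz": 0,"gripper": 0.2}]}}

```text
time_s: 20.1
ee_pos: [505.3, 192.0, 199.1]
ee_rot: [179.9, 0.2, -0.6]
force: [-0.7, -1.1, -2.8]
gripper_width: 53.8
gripper_force: 20.0
```

```bash
cat >> h.py <<'E'
def trayedge(f,P,z=6,top=0,guess=(578,193.2),roi=None,hid=None):
    """bright line round the tray: outer rect"""
    g=cv2.cvtColor(f['frame'],cv2.COLOR_RGB2HSV);m=((g[...,2]<150)&(g[...,1]<60)).astype(np.uint8)
    if roi: k=np.zeros_like(m);k[roi[1]:roi[3],roi[0]:roi[2]]=1;m*=k
    c=max(cv2.findContours(m,cv2.RETR_EXTERNAL,cv2.CHAIN_APPROX_NONE)[0],key=cv2.contourArea);c=cv2.convexHull(c)
    r=cv2.minAreaRect(onz(f,c[:,0]+0.,z,P)[:,:2].astype(np.float32));return c[:,0].min(0),c[:,0].max(0),np.round(r[0],1),np.round(r[1],1),round(r[2],1)
E
python3 - <<'E'
from h import *
import pickle
s=env.state();P=pose();f=env.grab_frame('wrist');pickle.dump((P,f),open('w5.pkl','wb'));print(P[1],s['ee_rot'],s['gripper_width'])
save('',f['frame'],'w5')
print(trayedge(f,P,roi=(272,55,372,168)))
for lo in(150,180,205):
  for c,r in rects(f,P,40,lo,roi=(280,60,362,165)): print(lo,c,np.round(r[0],1),np.round(r[1],1),round(r[2],1))
E
```

```text
[505.30459733 192.02910839 199.14438968] [ 1.79938753e+02  1.61451442e-01 -5.84950480e-01] 53.75731018657988
(array([276,  70], dtype=int32), array([360, 167], dtype=int32), array([579.2, 193.8]), array([ 97.4, 115.8]), 89.1)
150 [319. 119.] [578.1 192. ] [53.4 75.1] 89.3
150 [322.  65.] [638.  189.9] [84.9 10.7] 89.3
180 [319. 119.] [578.6 192.1] [53.1 74.1] 89.3
205 [319. 119.] [578.8 192.4] [51.4 74.2] 89.8
```

View pics/w5.png

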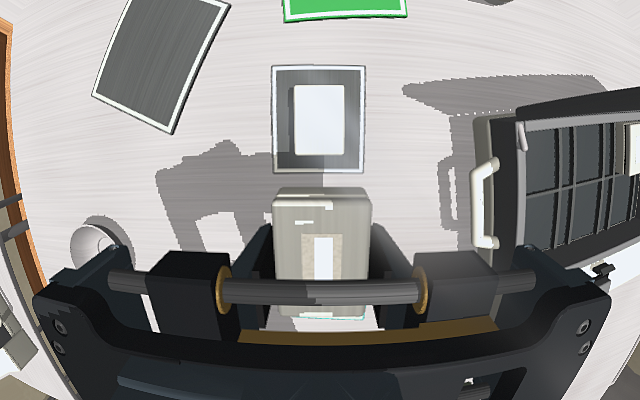

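Wrist view: the tray is unmoved, with the first cassette at (319,119) and the second held at (322,240). I plan the second placing.

Run:
```python
from h import *
import pickle
P,f=pickle.load(open('w5.pkl','rb'))
for v in (196,199,316): print(v,((onz(f,[[275,v],[367,v]],P[1][2]+17,P)-P[1])@P[0]).round(1)[:,0])
Rg=Rtool(0,yaw=-.6);p=np.array([579.5,193,199.])
rows([(p,Rg,2),(p-[0,0,117],Rg,3),(p-[0,0,139],Rg,3)])
```

```text
196 [39. 39.]
199 [37.4 37.3]
316 [-38.  -38.1]
0.074 -0.002 0.0 0.001 0.002 -0.001
0.074 -0.002 0.0 0.001 0.002 -0.001
0.0 0.0 0.078 0.0 0.0 0.0
0.0 0.0 0.078 0.0 0.0 0.0
0.0 0.0 0.078 0.0 0.0 0.0
0.0 0.0 0.015 0.0 0.0 0.0
0.0 0.0 0.015 0.0 0.0 0.0
0.0 0.0 0.015 0.0 0.0 0.0
end [579.5 193.   60. ]
```

{"name": "send_rows", "arguments": {"motion": [{"tx": 0.074,"ty": -0.002,"tz": 0,"rx": 0,"ry": 0,"rz": 0,"gripper": 0.2},{"tx": 0.073,"ty": -0.002,"tz": 0,"rx": 0,"ry": 0,"rz": 0,"gripper": 0.2},{"tx": 0,"ty": 0,"tz": 0.078,"rx": 0,"ry": 0,"rz": 0,"gripper": 0.2},{"tx": 0,"ty": 0,"tz": 0.078,"rx": 0,"ry": 0,"rz": 0,"gripper": 0.2},{"tx": 0,"ty": 0,"tz": 0.078,"rx": 0,"ry": 0,"rz": 0,"gripper": 0.2},{"tx": 0,"ty": 0,"tz": 0,"rx": 0,"ry": 0,"rz": 0,"gripper": 0.2},{"tx": 0,"ty": 0,"tz": 0.015,"rx": 0,"ry": 0,"rz": 0,"gripper": 0.2},{"tx": 0,"ty": 0,"tz": 0.015,"rx": 0,"ry": 0,"rz": 0,"gripper": 0.2},{"tx": 0,"ty": 0,"tz": 0.013,"rx": 0,"ry": 0,"rz": 0,"gripper": 0.2},{"tx": 0,"ty": 0,"tz": 0,"rx": 0,"ry": 0,"rz": 0,"gripper": 0.2},{"tx": 0,"ty": 0,"tz": 0,"rx": 0,"ry": 0,"rz": 0,"gripper": 0.2}]}}

```text
time_s: 21.52
ee_pos: [579.2, 194.0, 61.4]
ee_rot: [-180.0, 0.1, -0.6]
force: [1.0, 1.1, -3.0]
gripper_width: 54.1
gripper_force: 20.0
```

{"name": "send_rows", "arguments": {"motion": [{"tx": 0,"ty": 0,"tz": 0.003,"rx": 0,"ry": 0,"rz": 0,"gripper": 0.2},{"tx": 0,"ty": 0,"tz": 0.003,"rx": 0,"ry": 0,"rz": 0,"gripper": 0.2},{"tx": 0,"ty": 0,"tz": 0,"rx": 0,"ry": 0,"rz": 0,"gripper": 0.2}]}}

```text
time_s: 21.9
ee_pos: [578.8, 193.8, 57.9]
ee_rot: [-180.0, 0.1, -0.6]
force: [0.1, -0.7, -2.8]
gripper_width: 53.6
gripper_force: 20.0
```

{"name": "send_rows", "arguments": {"motion": [{"tx": 0,"ty": 0.001,"tz": 0.003,"rx": 0,"ry": 0,"rz": 0,"gripper": 0.2},{"tx": 0,"ty": 0,"tz": 0,"rx": 0,"ry": 0,"rz": 0,"gripper": 0.2}]}}

```text
time_s: 22.15
ee_pos: [579.1, 193.6, 57.2]
ee_rot: [-180.0, 0.1, -0.6]
force: [-0.6, 1.1, 1.7]
gripper_width: 54.0
gripper_force: 20.0
```

{"name": "send_rows", "arguments": {"motion": [{"tx": 0,"ty": 0,"tz": -0.001,"rx": 0,"ry": 0,"rz": 0,"gripper": -0.54},{"tx": 0,"ty": 0,"tz": 0,"rx": 0,"ry": 0,"rz": 0,"gripper": -0.54},{"tx": 0,"ty": 0,"tz": 0,"rx": 0,"ry": 0,"rz": 0,"gripper": -0.54},{"tx": 0,"ty": 0,"tz": -0.06,"rx": 0,"ry": 0,"rz": 0,"gripper": -0.54},{"tx": 0,"ty": 0,"tz": -0.1,"rx": 0,"ry": 0,"rz": 0,"gripper": -0.54},{"tx": -0.06,"ty": 0,"tz": -0.1,"rx": 0,"ry": 0,"rz": 0,"gripper": -0.54},{"tx": -0.1,"ty": 0,"tz": -0.08,"rx": 0,"ry": 0,"rz": 0,"gripper": -0.54},{"tx": 0,"ty": 0,"tz": 0,"rx": 0,"ry": 0,"rz": 0,"gripper": -0.54},{"tx": 0,"ty": 0,"tz": 0,"rx": 0,"ry": 0,"rz": 0,"gripper": -0.54}]}}

```text
time_s: 23.28
ee_pos: [500.6, 194.1, 225.9]
ee_rot: [-180.0, 0.1, -0.6]
force: [0.2, -0.1, -0.4]
gripper_width: 70.4
gripper_force: 0.0
```

Run:
```python
from h import *
import pickle
P=pose();f=env.grab_frame('wrist');pickle.dump((P,f),open('w6.pkl','wb'));print(P[1],env.state()['qpos'].round(1))
print(trayedge(f,P,roi=(250,40,400,185)))
for lo in(150,180,205):
  for c,r in rects(f,P,74,lo,roi=(280,60,362,175)): print(lo,c,np.round(r[0],1),np.round(r[1],1),round(r[2],1))
# travel with half turn, 1.5 s + approach
p0=P[1];pts=[(450,0,230),(470,-250,230)]
rows([(np.array([440,0,230.]),Rtool(0,yaw=94.),9),(np.array([470,-250,230.]),Rtool(0,yaw=190.5),10)])
```

```text
[500.62970407 194.07758782 225.93428222] [ 19.9  14.6  93.4   0.   72.3 110.5]
(array([281,  69], dtype=int32), array([359, 161], dtype=int32), array([578.5, 193.6]), array([ 97.1, 117.5]), 89.3)
150 [340. 170.] [520.8 173.1] [45.9  8.7] 89.6
150 [339. 144.] [565.5 193.5] [77.  85.8] 0.3
150 [321. 116.] [577.5 191.6] [53.4 74.5] 89.3
150 [325.  65.] [626.9 192.1] [83.1 21.4] 89.3
180 [340. 170.] [520.8 173.1] [45.9  8.7] 89.6
180 [321. 116.] [577.5 191.8] [52.4 74.8] 88.9
205 [340. 170.] [520.8 173.1] [45.9  8.7] 89.6
205 [321. 117.] [577. 192.] [52.  73.4] 89.3
-0.013 0.043 -0.001 0.0 0.001 -0.35
-0.021 0.04 -0.001 0.0 0.001 -0.35
-0.028 0.036 -0.001 0.0 0.001 -0.35
-0.034 0.03 -0.001 0.0 0.001 -0.35
-0.039 0.023 -0.001 0.0 0.001 -0.35
-0.042 0.016 -0.001 0.0 0.001 -0.35
-0.044 0.008 -0.001 0.0 0.001 -0.35
-0.045 0.0 -0.001 0.0 0.001 -0.35
-0.044 -0.009 -0.001 0.0 0.001 -0.35
-0.05 0.002 0.0 0.0 0.0 -0.322
-0.05 -0.006 0.0 0.0 0.0 -0.322
-0.048 -0.014 0.0 0.0 0.0 -0.322
-0.045 -0.022 0.0 0.0 0.0 -0.322
-0.041 -0.029 0.0 0.0 0.0 -0.322
-0.035 -0.036 0.0 0.0 0.0 -0.322
-0.029 -0.041 0.0 0.0 0.0 -0.322
-0.022 -0.046 0.0 0.0 0.0 -0.322
-0.014 -0.048 0.0 0.0 0.0 -0.322
-0.005 -0.05 0.0 0.0 0.0 -0.322
end [ 470. -250.  230.]
```

The second cassette is on and centred. I travel with a half turn, so that the camera side faces away from the lid.

{"name": "send_rows", "arguments": {"motion": [{"tx": -0.013,"ty": 0.043,"tz": 0,"rx": 0,"ry": 0,"rz": -0.35,"gripper": -0.54},{"tx": -0.021,"ty": 0.04,"tz": 0,"rx": 0,"ry": 0,"rz": -0.35,"gripper": -0.54},{"tx": -0.028,"ty": 0.036,"tz": 0,"rx": 0,"ry": 0,"rz": -0.35,"gripper": -0.54},{"tx": -0.034,"ty": 0.03,"tz": 0,"rx": 0,"ry": 0,"rz": -0.35,"gripper": -0.54},{"tx": -0.039,"ty": 0.023,"tz": 0,"rx": 0,"ry": 0,"rz": -0.35,"gripper": -0.54},{"tx": -0.042,"ty": 0.016,"tz": 0,"rx": 0,"ry": 0,"rz": -0.35,"gripper": -0.54},{"tx": -0.044,"ty": 0.008,"tz": 0,"rx": 0,"ry": 0,"rz": -0.35,"gripper": -0.54},{"tx": -0.045,"ty": 0,"tz": 0,"rx": 0,"ry": 0,"rz": -0.35,"gripper": -0.54},{"tx": -0.044,"ty": -0.009,"tz": 0,"rx": 0,"ry": 0,"rz": -0.35,"gripper": -0.54}]}}

```text
time_s: 24.45
ee_pos: [439.2, -0.4, 224.6]
ee_rot: [-179.7, -0.0, 94.2]
force: [-0.7, 0.3, 0.3]
gripper_width: 70.3
gripper_force: 0.0
```

{"name": "send_rows", "arguments": {"motion": [{"tx": -0.05,"ty": 0.002,"tz": 0,"rx": 0,"ry": 0,"rz": -0.322,"gripper": -0.54},{"tx": -0.05,"ty": -0.006,"tz": 0,"rx": 0,"ry": 0,"rz": -0.322,"gripper": -0.54},{"tx": -0.048,"ty": -0.014,"tz": 0,"rx": 0,"ry": 0,"rz": -0.322,"gripper": -0.54},{"tx": -0.045,"ty": -0.022,"tz": 0,"rx": 0,"ry": 0,"rz": -0.322,"gripper": -0.54},{"tx": -0.041,"ty": -0.029,"tz": 0,"rx": 0,"ry": 0,"rz": -0.322,"gripper": -0.54},{"tx": -0.035,"ty": -0.036,"tz": 0,"rx": 0,"ry": 0,"rz": -0.322,"gripper": -0.54},{"tx": -0.029,"ty": -0.041,"tz": 0,"rx": 0,"ry": 0,"rz": -0.322,"gripper": -0.54},{"tx": -0.022,"ty": -0.046,"tz": 0,"rx": 0,"ry": 0,"rz": -0.322,"gripper": -0.54},{"tx": -0.014,"ty": -0.048,"tz": 0,"rx": 0,"ry": 0,"rz": -0.322,"gripper": -0.54},{"tx": -0.005,"ty": -0.05,"tz": 0,"rx": 0,"ry": 0,"rz": -0.322,"gripper": -0.54},{"tx": 0,"ty": 0,"tz": 0,"rx": 0,"ry": 0,"rz": 0,"gripper": -0.54}]}}

```text
time_s: 25.82
ee_pos: [469.1, -250.3, 224.1]
ee_rot: [179.9, -0.3, -169.7]
force: [-0.7, 0.2, 0.7]
gripper_width: 70.5
gripper_force: 0.0
```

Run:
```python
from h import *
s=env.state();print(s['ee_pos'],s['ee_rot'],s['qpos'].round(1))
Rg=Rtool(0,yaw=190.5)
rows([(np.array([577,-273,190.]),Rg,3),(np.array([577,-273,120.]),Rg,2),(np.array([577,-273,62.]),Rg,3)])
```

```text
[ 469.12331408 -250.32798676  224.07449122] [ 179.85331148   -0.25211749 -169.73428282] [ -29.3   14.2   94.    -0.    72.1 -129.5]
-0.068 -0.028 0.022 0.002 -0.003 -0.003
-0.068 -0.028 0.022 0.002 -0.003 -0.003
-0.068 -0.028 0.023 0.002 -0.003 -0.003
0.0 0.0 0.07 0.0 0.0 0.0
0.0 0.0 0.07 0.0 0.0 0.0
0.0 0.0 0.039 0.0 0.0 0.0
0.0 0.0 0.039 0.0 0.0 0.0
0.0 0.0 0.039 0.0 0.0 0.0
end [ 577. -273.   62.]
```

{"name": "send_rows", "arguments": {"motion": [{"tx": -0.068,"ty": -0.028,"tz": 0.022,"rx": 0,"ry": 0,"rz": 0,"gripper": -0.54},{"tx": -0.068,"ty": -0.028,"tz": 0.022,"rx": 0,"ry": 0,"rz": 0,"gripper": -0.54},{"tx": -0.068,"ty": -0.028,"tz": 0.023,"rx": 0,"ry": 0,"rz": 0,"gripper": -0.54},{"tx": 0,"ty": 0,"tz": 0.07,"rx": 0,"ry": 0,"rz": 0,"gripper": -0.54},{"tx": 0,"ty": 0,"tz": 0.06,"rx": 0,"ry": 0,"rz": 0,"gripper": -0.54},{"tx": 0,"ty": 0,"tz": 0,"rx": 0,"ry": 0,"rz": 0,"gripper": -0.54},{"tx": 0,"ty": 0,"tz": 0,"rx": 0,"ry": 0,"rz": 0,"gripper": -0.54}]}}

```text
time_s: 26.7
ee_pos: [577.4, -271.4, 128.2]
ee_rot: [180.0, -0.1, -169.6]
force: [0.3, 0.2, -0.5]
gripper_width: 70.4
gripper_force: 0.0
```

{"name": "send_rows", "arguments": {"motion": [{"tx": 0,"ty": -0.003,"tz": 0.045,"rx": 0,"ry": 0,"rz": 0,"gripper": -0.54},{"tx": 0,"ty": 0,"tz": 0.045,"rx": 0,"ry": 0,"rz": 0,"gripper": -0.54},{"tx": 0,"ty": 0,"tz": 0.04,"rx": 0,"ry": 0,"rz": 0,"gripper": -0.54},{"tx": 0,"ty": 0,"tz": 0,"rx": 0,"ry": 0,"rz": 0,"gripper": -0.54},{"tx": 0,"ty": 0,"tz": 0,"rx": 0,"ry": 0,"rz": 0,"gripper": -0.54}]}}

```text
time_s: 27.32
ee_pos: [578.0, -273.4, 64.3]
ee_rot: [-179.9, 0.0, -169.5]
force: [-0.4, -0.9, -0.4]
gripper_width: 70.2
gripper_force: 0.0
```

{"name": "send_rows", "arguments": {"motion": [{"tx": 0,"ty": 0,"tz": 0,"rx": 0,"ry": 0,"rz": 0,"gripper": 0.2},{"tx": 0,"ty": 0,"tz": 0,"rx": 0,"ry": 0,"rz": 0,"gripper": 0.2},{"tx": 0,"ty": 0,"tz": 0,"rx": 0,"ry": 0,"rz": 0,"gripper": 0.2},{"tx": 0,"ty": 0,"tz": 0,"rx": 0,"ry": 0,"rz": 0,"gripper": 0.2},{"tx": 0,"ty": 0,"tz": -0.05,"rx": 0,"ry": 0,"rz": 0,"gripper": 0.2},{"tx": 0,"ty": 0,"tz": -0.1,"rx": 0,"ry": 0,"rz": 0,"gripper": 0.2},{"tx": 0,"ty": 0,"tz": -0.1,"rx": 0,"ry": 0,"rz": 0,"gripper": 0.2},{"tx": 0.068,"ty": 0.028,"tz": -0.05,"rx": 0,"ry": 0,"rz": 0,"gripper": 0.2},{"tx": 0.068,"ty": 0.028,"tz": -0.03,"rx": 0,"ry": 0,"rz": 0,"gripper": 0.2},{"tx": 0.068,"ty": 0.028,"tz": 0,"rx": 0,"ry": 0,"rz": 0,"gripper": 0.2},{"tx": 0,"ty": 0,"tz": 0,"rx": 0,"ry": 0,"rz": 0,"gripper": 0.2}]}}

```text
time_s: 28.7
ee_pos: [466.6, -249.6, 227.6]
ee_rot: [179.9, -0.2, -169.6]
force: [0.8, 0.5, -3.0]
gripper_width: 53.7
gripper_force: 20.0
```

Run:
```python
from h import *
s=env.state();print(s['ee_pos'],s['ee_rot'],s['gripper_width'],s['force'])
rows([(np.array([440,0,230.]),Rtool(0,yaw=94.),10),(np.array([500,194,228.]),Rtool(0,yaw=-.6),10)])
```

```text
[ 466.59906532 -249.56944151  227.57907721] [ 179.92474086   -0.20951596 -169.5680416 ] 53.711851498141925 [ 0.76569437  0.52381071 -3.00902533]
-0.004 0.05 0.0 0.0 -0.001 0.321
0.005 0.05 0.0 0.0 -0.001 0.321
0.013 0.049 0.0 0.0 -0.001 0.321
0.021 0.046 0.0 0.0 -0.001 0.321
0.028 0.042 0.0 0.0 -0.001 0.321
0.035 0.036 0.0 0.0 -0.001 0.321
0.04 0.03 0.0 0.0 -0.001 0.321
0.045 0.023 0.0 0.0 -0.001 0.321
0.048 0.015 0.0 0.0 -0.001 0.321
0.05 0.007 0.0 0.0 -0.001 0.321
0.038 0.015 0.0 0.0 0.0 0.315
0.04 0.008 0.0 0.0 0.0 0.315
0.041 0.002 0.0 0.0 0.0 0.315
0.04 -0.005 0.0 0.0 0.0 0.315
0.039 -0.012 0.0 0.0 0.0 0.315
0.036 -0.018 0.0 0.0 0.0 0.315
0.033 -0.024 0.0 0.0 0.0 0.315
0.029 -0.029 0.0 0.0 0.0 0.315
0.024 -0.033 0.0 0.0 0.0 0.315
0.018 -0.036 0.0 0.0 0.0 0.315
end [500. 194. 228.]
```

{"name": "send_rows", "arguments": {"motion": [{"tx": -0.004,"ty": 0.05,"tz": 0,"rx": 0,"ry": 0,"rz": 0.321,"gripper": 0.2},{"tx": 0.005,"ty": 0.05,"tz": 0,"rx": 0,"ry": 0,"rz": 0.321,"gripper": 0.2},{"tx": 0.013,"ty": 0.049,"tz": 0,"rx": 0,"ry": 0,"rz": 0.321,"gripper": 0.2},{"tx": 0.021,"ty": 0.046,"tz": 0,"rx": 0,"ry": 0,"rz": 0.321,"gripper": 0.2},{"tx": 0.028,"ty": 0.042,"tz": 0,"rx": 0,"ry": 0,"rz": 0.321,"gripper": 0.2},{"tx": 0.035,"ty": 0.036,"tz": 0,"rx": 0,"ry": 0,"rz": 0.321,"gripper": 0.2},{"tx": 0.04,"ty": 0.03,"tz": 0,"rx": 0,"ry": 0,"rz": 0.321,"gripper": 0.2},{"tx": 0.045,"ty": 0.023,"tz": 0,"rx": 0,"ry": 0,"rz": 0.321,"gripper": 0.2},{"tx": 0.048,"ty": 0.015,"tz": 0,"rx": 0,"ry": 0,"rz": 0.321,"gripper": 0.2},{"tx": 0.05,"ty": 0.007,"tz": 0,"rx": 0,"ry": 0,"rz": 0.321,"gripper": 0.2}]}}

```text
time_s: 29.95
ee_pos: [443.2, 1.1, 227.3]
ee_rot: [-179.9, -0.0, 93.9]
force: [0.7, 0.6, -3.3]
gripper_width: 53.9
gripper_force: 20.0
```

{"name": "send_rows", "arguments": {"motion": [{"tx": 0.038,"ty": 0.015,"tz": 0,"rx": 0,"ry": 0,"rz": 0.315,"gripper": 0.2},{"tx": 0.04,"ty": 0.008,"tz": 0,"rx": 0,"ry": 0,"rz": 0.315,"gripper": 0.2},{"tx": 0.041,"ty": 0.002,"tz": 0,"rx": 0,"ry": 0,"rz": 0.315,"gripper": 0.2},{"tx": 0.04,"ty": -0.005,"tz": 0,"rx": 0,"ry": 0,"rz": 0.315,"gripper": 0.2},{"tx": 0.039,"ty": -0.012,"tz": 0,"rx": 0,"ry": 0,"rz": 0.315,"gripper": 0.2},{"tx": 0.036,"ty": -0.018,"tz": 0,"rx": 0,"ry": 0,"rz": 0.315,"gripper": 0.2},{"tx": 0.033,"ty": -0.024,"tz": 0,"rx": 0,"ry": 0,"rz": 0.315,"gripper": 0.2},{"tx": 0.029,"ty": -0.029,"tz": 0,"rx": 0,"ry": 0,"rz": 0.315,"gripper": 0.2},{"tx": 0.024,"ty": -0.033,"tz": 0,"rx": 0,"ry": 0,"rz": 0.315,"gripper": 0.2},{"tx": 0.018,"ty": -0.036,"tz": 0,"rx": 0,"ry": 0,"rz": 0.315,"gripper": 0.2},{"tx": 0,"ty": 0,"tz": 0,"rx": 0,"ry": 0,"rz": 0,"gripper": 0.2},{"tx": 0,"ty": 0,"tz": 0,"rx": 0,"ry": 0,"rz": 0,"gripper": 0.2}]}}

```text
time_s: 31.45
ee_pos: [502.1, 194.5, 227.2]
ee_rot: [180.0, 0.2, -0.2]
force: [-0.3, 0.3, -2.4]
gripper_width: 53.7
gripper_force: 20.0
```

Run:
```python
from h import *
import pickle
s=env.state();P=pose();f=env.grab_frame('wrist');pickle.dump((P,f),open('w7.pkl','wb'));save('',f['frame'],'w7')
print(P[1],s['ee_rot'],s['gripper_width'])
print(trayedge(f,P,roi=(250,40,400,170)))
for lo in(150,180,205):
  for c,r in rects(f,P,74,lo,roi=(280,60,362,170)): print(lo,c,np.round(r[0],1),np.round(r[1],1),round(r[2],1))
# held cassette extents in column strip
g=cv2.cvtColor(f['frame'],cv2.COLOR_RGB2GRAY).astype(int);print(g[170:330:2,290])
```

```text
[502.06933582 194.46594776 227.16284233] [ 1.79956711e+02  1.65572855e-01 -2.07278145e-01] 53.74995788327881
(array([282,  70], dtype=int32), array([360, 162], dtype=int32), array([578.2, 193.7]), array([ 97.3, 118.3]), 89.0)
150 [332. 138.] [568.9 187.8] [75.6 91.8] 89.4
150 [321.  65.] [633.4 193.2] [83.3 11.2] 89.7
180 [322. 117.] [577.2 191.7] [52.4 74. ] 89.3
180 [321.  62.] [636.1 193.2] [83.3  6. ] 89.7
205 [322. 117.] [577.3 191.9] [52.  73.8] 89.3
205 [321.  62.] [636.1 193.2] [83.3  5.9] 89.7
[140 139 145 138 139 143 142 107 104 110 119 161  87 122 194 229 240 241
 242 231 172 174 174 173 173 173 173 173 173 172 172 171 171 172 172 171
 171 170 170 171 171 171 171 171 170 170 169 170 170 169 169 168 170 169
 173  38  41  54  53  60  66  68  72  73  73  71  67  58 178 166 165 165
 168 141 139 139 140 141 140 135]
```

View pics/w7.png

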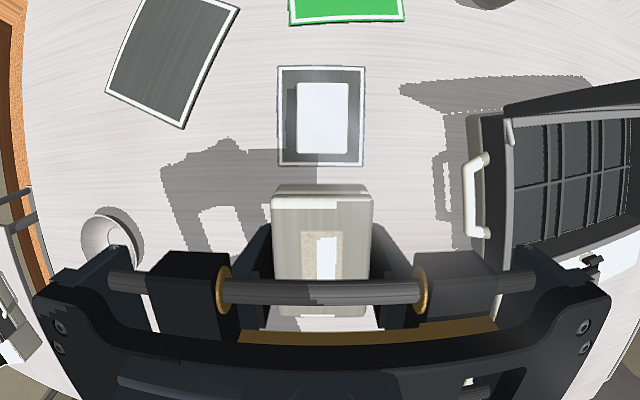

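The tray is unmoved with the stack at (322,117), the third cassette is held straight and all bays are empty. Now I place it.

{"name": "send_rows", "arguments": {"motion": [{"tx": 0.075,"ty": 0.001,"tz": 0,"rx": 0,"ry": 0,"rz": 0.015,"gripper": 0.2},{"tx": 0.074,"ty": 0,"tz": 0,"rx": 0,"ry": 0,"rz": 0,"gripper": 0.2},{"tx": 0,"ty": 0,"tz": 0.08,"rx": 0,"ry": 0,"rz": 0,"gripper": 0.2},{"tx": 0,"ty": 0,"tz": 0.08,"rx": 0,"ry": 0,"rz": 0,"gripper": 0.2},{"tx": 0,"ty": 0,"tz": 0.07,"rx": 0,"ry": 0,"rz": 0,"gripper": 0.2},{"tx": 0,"ty": 0,"tz": 0,"rx": 0,"ry": 0,"rz": 0,"gripper": 0.2},{"tx": 0,"ty": 0,"tz": 0.015,"rx": 0,"ry": 0,"rz": 0,"gripper": 0.2},{"tx": 0,"ty": 0,"tz": 0.015,"rx": 0,"ry": 0,"rz": 0,"gripper": 0.2},{"tx": 0,"ty": 0,"tz": 0.006,"rx": 0,"ry": 0,"rz": 0,"gripper": 0.2},{"tx": 0,"ty": 0,"tz": 0,"rx": 0,"ry": 0,"rz": 0,"gripper": 0.2},{"tx": 0,"ty": 0,"tz": 0,"rx": 0,"ry": 0,"rz": 0,"gripper": 0.2}]}}

```text
time_s: 32.88
ee_pos: [576.6, 193.8, 95.0]
ee_rot: [-180.0, 0.1, -0.8]
force: [0.1, -0.3, -2.7]
gripper_width: 53.8
gripper_force: 20.0
```

{"name": "send_rows", "arguments": {"motion": [{"tx": 0,"ty": 0,"tz": 0.005,"rx": 0,"ry": 0,"rz": 0,"gripper": 0.2},{"tx": 0,"ty": 0,"tz": 0.005,"rx": 0,"ry": 0,"rz": 0,"gripper": 0.2},{"tx": 0,"ty": 0,"tz": 0.002,"rx": 0,"ry": 0,"rz": 0,"gripper": 0.2},{"tx": 0,"ty": 0,"tz": 0,"rx": 0,"ry": 0,"rz": 0,"gripper": 0.2}]}}

```text
time_s: 33.38
ee_pos: [576.2, 193.7, 88.5]
ee_rot: [-180.0, 0.1, -0.8]
force: [0.3, 0.2, -2.9]
gripper_width: 54.0
gripper_force: 20.0
```

{"name": "send_rows", "arguments": {"motion": [{"tx": 0,"ty": 0,"tz": 0.003,"rx": 0,"ry": 0,"rz": 0,"gripper": 0.2},{"tx": 0,"ty": 0,"tz": 0,"rx": 0,"ry": 0,"rz": 0,"gripper": 0.2}]}}

```text
time_s: 33.62
ee_pos: [576.5, 193.7, 87.6]
ee_rot: [-180.0, 0.1, -0.8]
force: [-0.8, -0.6, 0.1]
gripper_width: 53.9
gripper_force: 20.0
```

{"name": "send_rows", "arguments": {"motion": [{"tx": 0,"ty": 0,"tz": 0.001,"rx": 0,"ry": 0,"rz": 0,"gripper": 0.2},{"tx": 0,"ty": 0,"tz": 0,"rx": 0,"ry": 0,"rz": 0,"gripper": -0.54},{"tx": 0,"ty": 0,"tz": 0,"rx": 0,"ry": 0,"rz": 0,"gripper": -0.54},{"tx": 0,"ty": 0,"tz": 0,"rx": 0,"ry": 0,"rz": 0,"gripper": -0.54},{"tx": 0,"ty": 0,"tz": -0.06,"rx": 0,"ry": 0,"rz": 0,"gripper": -0.54},{"tx": 0,"ty": 0,"tz": -0.1,"rx": 0,"ry": 0,"rz": 0,"gripper": -0.54},{"tx": -0.06,"ty": 0,"tz": -0.1,"rx": 0,"ry": 0,"rz": 0,"gripper": -0.54},{"tx": -0.1,"ty": 0,"tz": -0.04,"rx": 0,"ry": 0,"rz": 0,"gripper": -0.54},{"tx": 0,"ty": 0,"tz": 0,"rx": 0,"ry": 0,"rz": 0,"gripper": 1},{"tx": 0,"ty": 0,"tz": 0,"rx": 0,"ry": 0,"rz": 0,"gripper": 1}]}}

```text
time_s: 34.88
ee_pos: [496.9, 194.7, 236.6]
ee_rot: [-180.0, 0.1, -0.8]
force: [-0.1, 0.4, -1.0]
gripper_width: 53.2
gripper_force: 0.0
```

Run:
```python
from h import *
import pickle
P=pose();f=env.grab_frame('wrist');pickle.dump((P,f),open('w8.pkl','wb'));print(P[1])
print(trayedge(f,P,roi=(250,40,400,180)))
for lo in(150,180,205):
  for c,r in rects(f,P,108,lo,roi=(280,68,362,175)): print(lo,c,np.round(r[0],1),np.round(r[1],1),round(r[2],1))
```

```text
[496.9306805  194.72941331 236.56185458]
(array([282,  68], dtype=int32), array([358, 157], dtype=int32), array([578.2, 194.2]), array([ 97.8, 116.9]), 89.2)
150 [337. 125.] [569.4 186.5] [104.1  65.4] 0.1
180 [338. 168.] [523.6 176. ] [44.5 12.1] 89.5
180 [321. 113.] [577.6 192.1] [53.1 74.1] 89.2
180 [353. 128.] [576.5 175.3] [43. 90.] 89.7
205 [338. 168.] [523.1 176. ] [44.5 11.1] 89.5
205 [321. 113.] [578.1 192.1] [52.3 73.1] 89.2
205 [353. 127.] [576.5 175.3] [43. 90.] 89.7
```

The column is good: its top is at (577.8,192.1), against (578.2,194.2) for the tray, and the height came out right. Now I go up and behind the lid to tip it forward.

Run:
```python
from h import *
Rg=Rtool(0,yaw=10.1)
A=w([175,60,350]);print(A)
rows([(np.array([520,120,360.]),Rtool(0,yaw=2),3),(A,Rg,6),(w([175,60,282]),Rg,2)])
```

```text
[677.76605293 -91.24063214 350.        ]
0.016 0.05 -0.083 0.0 0.001 -0.031
0.015 0.05 -0.083 0.0 0.001 -0.031
0.014 0.05 -0.083 0.0 0.001 -0.031
0.05 0.072 0.003 0.0 0.0 -0.045
0.048 0.073 0.003 0.0 0.0 -0.045
0.047 0.074 0.003 0.0 0.0 -0.045
0.045 0.076 0.003 0.0 0.0 -0.045
0.043 0.077 0.003 0.0 0.0 -0.045
0.041 0.078 0.003 0.0 0.0 -0.045
0.0 0.0 0.068 0.0 0.0 0.0
0.0 0.0 0.068 0.0 0.0 0.0
end [677.76605293 -91.24063214 282.        ]
```

{"name": "send_rows", "arguments": {"motion": [{"tx": 0.016,"ty": 0.05,"tz": -0.083,"rx": 0,"ry": 0,"rz": -0.031,"gripper": 1},{"tx": 0.015,"ty": 0.05,"tz": -0.083,"rx": 0,"ry": 0,"rz": -0.031,"gripper": 1},{"tx": 0.014,"ty": 0.05,"tz": -0.083,"rx": 0,"ry": 0,"rz": -0.031,"gripper": 1},{"tx": 0.05,"ty": 0.072,"tz": 0.002,"rx": 0,"ry": 0,"rz": -0.045,"gripper": 1},{"tx": 0.048,"ty": 0.073,"tz": 0.002,"rx": 0,"ry": 0,"rz": -0.045,"gripper": 1},{"tx": 0.047,"ty": 0.074,"tz": 0.002,"rx": 0,"ry": 0,"rz": -0.045,"gripper": 1},{"tx": 0.045,"ty": 0.076,"tz": 0.002,"rx": 0,"ry": 0,"rz": -0.045,"gripper": 1},{"tx": 0.043,"ty": 0.077,"tz": 0.002,"rx": 0,"ry": 0,"rz": -0.045,"gripper": 1},{"tx": 0.041,"ty": 0.078,"tz": 0.002,"rx": 0,"ry": 0,"rz": -0.045,"gripper": 1},{"tx": 0,"ty": 0,"tz": 0,"rx": 0,"ry": 0,"rz": 0,"gripper": 1},{"tx": 0,"ty": 0,"tz": 0,"rx": 0,"ry": 0,"rz": 0,"gripper": 1}]}}

```text
time_s: 36.3
ee_pos: [677.6, -91.7, 353.3]
ee_rot: [-179.9, 0.2, 10.1]
force: [-0.8, -0.8, -0.1]
gripper_width: 0.2
gripper_force: 0.0
```

Run:
```python
from h import *
import pickle
s=env.state();print(s['ee_pos'],s['ee_rot'],cs(s['ee_pos']),s['force'],s['gripper_width'])
f=env.grab_frame('side');save('',cv2.resize(f['frame'][60:280,250:500],None,fx=2.7,fy=2.7),'side3')
```

```text
[677.58125797 -91.65571074 353.25535594] [-179.8936122     0.23134135   10.08827447] [174.7452778   59.62376068 353.25535594] [-0.84859461 -0.79646813 -0.13689485] 0.20828065075721225
```

View pics/side3.png

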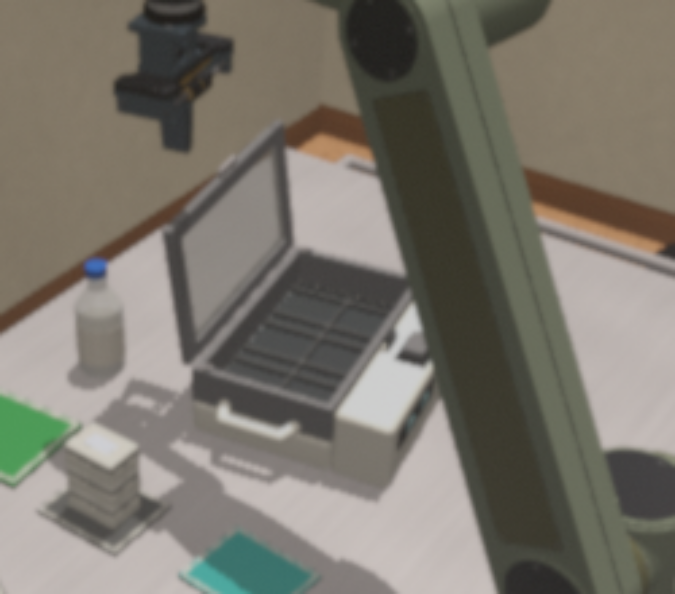

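The side crop shows the stack squarely on the tray at (103,475), an empty machine and the upright lid, with the fingers above and behind it at (180,140). I descend behind the lid and push it forward.

{"name": "send_rows", "arguments": {"motion": [{"tx": 0,"ty": 0,"tz": 0.07,"rx": 0,"ry": 0,"rz": 0,"gripper": 1},{"tx": 0,"ty": 0,"tz": 0.07,"rx": 0,"ry": 0,"rz": 0,"gripper": 1},{"tx": 0,"ty": 0,"tz": 0,"rx": 0,"ry": 0,"rz": 0,"gripper": 1},{"tx": -0.016,"ty": 0,"tz": 0,"rx": 0,"ry": 0,"rz": 0,"gripper": 1},{"tx": -0.016,"ty": 0,"tz": 0,"rx": 0,"ry": 0,"rz": 0,"gripper": 1},{"tx": -0.016,"ty": 0,"tz": 0,"rx": 0,"ry": 0,"rz": 0,"gripper": 1},{"tx": -0.016,"ty": 0,"tz": 0,"rx": 0,"ry": 0,"rz": 0,"gripper": 1}]}}

```text
time_s: 37.22
ee_pos: [645.2, -97.3, 285.8]
ee_rot: [-180.0, 0.0, 10.1]
force: [0.8, 0.4, 0.1]
gripper_width: 0.2
gripper_force: 0.3
```

{"name": "send_rows", "arguments": {"motion": [{"tx": -0.016,"ty": 0,"tz": 0,"rx": 0,"ry": 0,"rz": 0,"gripper": 1},{"tx": -0.016,"ty": 0,"tz": 0,"rx": 0,"ry": 0,"rz": 0,"gripper": 1},{"tx": -0.016,"ty": 0,"tz": 0,"rx": 0,"ry": 0,"rz": 0,"gripper": 1},{"tx": -0.016,"ty": 0,"tz": 0,"rx": 0,"ry": 0,"rz": 0,"gripper": 1},{"tx": -0.016,"ty": 0,"tz": 0,"rx": 0,"ry": 0,"rz": 0,"gripper": 1},{"tx": -0.016,"ty": 0,"tz": 0,"rx": 0,"ry": 0,"rz": 0,"gripper": 1},{"tx": 0,"ty": 0,"tz": 0,"rx": 0,"ry": 0,"rz": 0,"gripper": 1},{"tx": 0,"ty": 0,"tz": 0,"rx": 0,"ry": 0,"rz": 0,"gripper": 1},{"tx": 0,"ty": 0,"tz": 0,"rx": 0,"ry": 0,"rz": 0,"gripper": 1},{"tx": 0,"ty": 0,"tz": 0,"rx": 0,"ry": 0,"rz": 0,"gripper": 1}]}}

```text
time_s: 38.48
ee_pos: [598.5, -105.6, 284.9]
ee_rot: [-180.0, 0.1, 10.1]
force: [0.4, 0.1, 0.4]
gripper_width: 0.4
gripper_force: 0.0
```

Run:
```python
from h import *
import pickle
s=env.state();print(cs(s['ee_pos']),s['force'])
D=pickle.load(open('d0.pkl','rb'))
f=env.grab_frame('side')
# lid test: dark-grey frame pixels in the region of upright lid vs case; project lid top edge corners at 3 angles and print local contrast
for th in(0,.3,1.3,1.7):
    pts=[w([100-195*np.cos(th)+7*np.sin(th),y,105+195*np.sin(th)+7*np.cos(th)]) for y in(-150,-120,-90,90,120,150)]
    px=proj(f,pts).round().astype(int); print(th,[f['frame'][v,u].tolist() for u,v in px])
Rg=Rtool(0,yaw=10.1)
rows([(w([95,60,345]),Rg,2),(w([-82,0,230]),Rg,5)])
```

```text
[ 94.48404425  59.79888998 284.87515495] [0.39112448 0.13405218 0.41800911]
0 [[145, 139, 137], [133, 129, 127], [131, 127, 125], [134, 130, 129], [133, 129, 127], [135, 131, 129]]
0.3 [[190, 182, 179], [188, 180, 177], [186, 179, 175], [83, 81, 79], [73, 71, 70], [80, 80, 79]]
1.3 [[173, 130, 93], [184, 141, 102], [186, 174, 168], [186, 178, 174], [187, 179, 175], [187, 179, 176]]
1.7 [[71, 69, 66], [84, 80, 79], [61, 55, 49], [152, 140, 135], [178, 169, 166], [185, 177, 174]]
0.0 0.0 -0.06 -0.001 0.002 0.001
0.0 0.0 -0.06 -0.001 0.002 0.001
-0.071 0.024 0.046 0.0 0.0 0.0
-0.071 0.024 0.046 0.0 0.0 0.0
-0.071 0.024 0.046 0.0 0.0 0.0
-0.071 0.024 0.046 0.0 0.0 0.0
-0.071 0.024 0.046 0.0 0.0 0.0
end [ 435.27073924 -195.38007154  230.        ]
```

{"name": "send_rows", "arguments": {"motion": [{"tx": 0,"ty": 0,"tz": -0.06,"rx": 0,"ry": 0,"rz": 0,"gripper": 1},{"tx": 0,"ty": 0,"tz": -0.06,"rx": 0,"ry": 0,"rz": 0,"gripper": 1},{"tx": -0.071,"ty": 0.024,"tz": 0.046,"rx": 0,"ry": 0,"rz": 0,"gripper": 1},{"tx": -0.071,"ty": 0.024,"tz": 0.046,"rx": 0,"ry": 0,"rz": 0,"gripper": 1},{"tx": -0.071,"ty": 0.024,"tz": 0.046,"rx": 0,"ry": 0,"rz": 0,"gripper": 1},{"tx": -0.071,"ty": 0.024,"tz": 0.046,"rx": 0,"ry": 0,"rz": 0,"gripper": 1},{"tx": -0.071,"ty": 0.024,"tz": 0.046,"rx": 0,"ry": 0,"rz": 0,"gripper": 1},{"tx": 0,"ty": 0,"tz": 0,"rx": 0,"ry": 0,"rz": 0,"gripper": 1},{"tx": 0,"ty": 0,"tz": 0,"rx": 0,"ry": 0,"rz": 0,"gripper": 1}]}}

```text
time_s: 39.65
ee_pos: [435.1, -196.0, 231.1]
ee_rot: [180.0, -0.0, 10.1]
force: [-0.3, 0.5, 1.0]
gripper_width: 0.1
gripper_force: 0.0
```

Run:
```python
from h import *
import pickle
s=env.state();print(cs(s['ee_pos']),s['force'])
D=pickle.load(open('d0.pkl','rb'));f=env.grab_frame('side')
d=np.abs(f['frame'].astype(int)-D['side']['frame']).mean(2)
for th in(0,.3):
    px=proj(f,[w([100-192*np.cos(th),y,105+192*np.sin(th)+14]) for y in(50,80,110,140,160)]).round().astype(int)
    print(th,[(int(d[v,u]),f['frame'][v,u].tolist(),D['side']['frame'][v,u].tolist()) for u,v in px])
```

```text
[-82.26798013  -0.60159192 231.05633785] [-0.27842108  0.46463474  1.03270011]
0 [(42, [80, 77, 76], [123, 119, 118]), (48, [76, 75, 73], [126, 122, 120]), (37, [84, 81, 80], [122, 118, 116]), (35, [80, 77, 75], [116, 112, 110]), (43, [78, 76, 75], [123, 119, 117])]
0.3 [(92, [81, 78, 76], [176, 171, 164]), (77, [86, 83, 82], [167, 162, 155]), (88, [84, 82, 80], [176, 171, 164]), (89, [85, 82, 80], [177, 173, 165]), (61, [102, 98, 96], [165, 162, 154])]
```

{"name": "send_rows", "arguments": {"motion": [{"tx": 0,"ty": 0,"tz": 0.08,"rx": 0,"ry": 0,"rz": 0,"gripper": 1},{"tx": 0,"ty": 0,"tz": 0.02,"rx": 0,"ry": 0,"rz": 0,"gripper": 1},{"tx": 0,"ty": 0,"tz": 0.02,"rx": 0,"ry": 0,"rz": 0,"gripper": 1},{"tx": 0,"ty": 0,"tz": 0.02,"rx": 0,"ry": 0,"rz": 0,"gripper": 1},{"tx": 0,"ty": 0,"tz": 0.02,"rx": 0,"ry": 0,"rz": 0,"gripper": 1},{"tx": 0,"ty": 0,"tz": 0,"rx": 0,"ry": 0,"rz": 0,"gripper": 1}]}}

```text
time_s: 40.45
ee_pos: [434.0, -195.7, 149.8]
ee_rot: [-179.9, 0.1, 10.1]
force: [0.3, 0.9, 1.3]
gripper_width: 0.5
gripper_force: 0.6
```

{"name": "send_rows", "arguments": {"motion": [{"tx": 0,"ty": 0,"tz": 0.016,"rx": 0,"ry": 0,"rz": 0,"gripper": 1},{"tx": 0,"ty": 0,"tz": 0.016,"rx": 0,"ry": 0,"rz": 0,"gripper": 1},{"tx": 0,"ty": 0,"tz": 0.016,"rx": 0,"ry": 0,"rz": 0,"gripper": 1},{"tx": 0,"ty": 0,"tz": 0,"rx": 0,"ry": 0,"rz": 0,"gripper": 1}]}}

```text
time_s: 40.95
ee_pos: [433.7, -195.7, 125.6]
ee_rot: [-179.9, 0.1, 10.1]
force: [0.2, -0.3, 0.6]
gripper_width: 0.1
gripper_force: 0.0
```

{"name": "send_rows", "arguments": {"motion": [{"tx": 0,"ty": 0,"tz": 0.006,"rx": 0,"ry": 0,"rz": 0,"gripper": 1},{"tx": 0,"ty": 0,"tz": 0.006,"rx": 0,"ry": 0,"rz": 0,"gripper": 1},{"tx": 0,"ty": 0,"tz": 0,"rx": 0,"ry": 0,"rz": 0,"gripper": 1}]}}

```text
time_s: 41.32
ee_pos: [434.0, -195.7, 119.9]
ee_rot: [-180.0, 0.1, 10.1]
force: [-0.2, -0.0, 0.3]
gripper_width: 0.5
gripper_force: 0.0
```

{"name": "send_rows", "arguments": {"motion": [{"tx": 0,"ty": 0,"tz": 0.005,"rx": 0,"ry": 0,"rz": 0,"gripper": 1},{"tx": 0,"ty": 0,"tz": 0,"rx": 0,"ry": 0,"rz": 0,"gripper": 1},{"tx": 0,"ty": 0,"tz": 0,"rx": 0,"ry": 0,"rz": 0,"gripper": 1}]}}

```text
time_s: 41.7
ee_pos: [434.2, -195.8, 119.3]
ee_rot: [180.0, 0.0, 10.1]
force: [-3.3, 1.3, 12.2]
gripper_width: 0.4
gripper_force: 5.7
```

{"name": "send_rows", "arguments": {"motion": [{"tx": 0,"ty": 0,"tz": 0.003,"rx": 0,"ry": 0,"rz": 0,"gripper": 1},{"tx": 0,"ty": 0,"tz": 0,"rx": 0,"ry": 0,"rz": 0,"gripper": 1},{"tx": 0,"ty": 0,"tz": -0.03,"rx": 0,"ry": 0,"rz": 0,"gripper": 1},{"tx": 0,"ty": 0,"tz": -0.06,"rx": 0,"ry": 0,"rz": 0,"gripper": 1},{"tx": 0,"ty": 0,"tz": -0.1,"rx": 0,"ry": 0,"rz": 0,"gripper": 1},{"tx": -0.06,"ty": 0,"tz": -0.1,"rx": 0,"ry": 0,"rz": 0,"gripper": 1},{"tx": -0.06,"ty": 0.1,"tz": -0.02,"rx": 0,"ry": 0,"rz": 0,"gripper": 1},{"tx": -0.06,"ty": 0.1,"tz": 0,"rx": 0,"ry": 0,"rz": 0,"gripper": 1},{"tx": -0.06,"ty": 0.1,"tz": 0,"rx": 0,"ry": 0,"rz": 0,"gripper": 1},{"tx": -0.06,"ty": 0.1,"tz": 0,"rx": 0,"ry": 0,"rz": 0,"gripper": 1},{"tx": 0,"ty": 0,"tz": 0,"rx": 0,"ry": 0,"rz": 0,"gripper": 1},{"tx": 0,"ty": 0,"tz": 0,"rx": 0,"ry": 0,"rz": 0,"gripper": 1}]}}

```text
time_s: 43.2
ee_pos: [321.7, -418.7, 271.0]
ee_rot: [-179.9, 0.1, 10.1]
force: [0.6, -0.3, -0.2]
gripper_width: 0.7
gripper_force: 0.0
```

Run:
```python
from h import *
import pickle
s=env.state();print(s['ee_pos'],s['force'])
D=pickle.load(open('d0.pkl','rb'))
for n in('side','top'):
    f=env.grab_frame(n);F=f['frame'].astype(int);G=D[n]['frame'].astype(int)
    d=np.abs(F-G).mean(2)
    for th in(0,.3):
        px=proj(f,[w([100-192*np.cos(th),y,105+192*np.sin(th)+14]) for y in(-100,-60,50,80,110,140,160)]).round().astype(int)
        print(n,th,[int(d[v,u]) for u,v in px],[int(F[v,u].mean()) for u,v in px],[int(G[v,u].mean()) for u,v in px])
    for nm,p in(('bottle',(776,-36,80)),('jar',(465,-505,80)),('bowl',(398,514,30)),('stack',(578,193,108))):
        u,v=proj(f,[p])[0].round().astype(int);print(nm,round(d[v-8:v+9,u-8:u+9].mean(),1))
    pickle.dump(f,open(n+'9.pkl','wb'))
r=tray(f,lo=95)
print(r,rects(f,None,108,150,amin=60,amax=800,roi=(240,180,285,225)))
```

```text
[ 321.7058264  -418.65641668  271.02312319] [ 0.59503187 -0.26800696 -0.22756249]
side 0 [2, 1, 3, 1, 3, 2, 3] [120, 123, 123, 124, 121, 115, 122] [117, 122, 120, 122, 118, 112, 119]
side 0.3 [2, 2, 20, 9, 20, 20, 8] [170, 125, 150, 151, 150, 151, 152] [168, 122, 170, 161, 170, 171, 160]
bottle 2.7
jar 2.4
bowl 3.0
stack 18.0
top 0 [1, 1, 1, 2, 1, 3, 0] [131, 130, 132, 132, 132, 123, 129] [131, 129, 131, 130, 130, 120, 128]
top 0.3 [3, 3, 1, 3, 2, 3, 1] [131, 132, 131, 131, 132, 115, 128] [128, 129, 132, 127, 129, 118, 129]
bottle 1.8
jar 1.8
bowl 1.7
stack 82.2
[] []
```

Lid and bystanders match the pictures from the start. One last check that the stack is still on the tray (the tray may have been knocked).

Run:
```python
from h import *
import pickle
f=pickle.load(open('top9.pkl','rb'));g=cv2.cvtColor(f['frame'],cv2.COLOR_RGB2GRAY).astype(int)
u0,v0=proj(f,[[578,193,108]])[0];print(u0,v0)
print(g[180:226:2,238:284:2])
for lo in(190,205,220):
    m=np.zeros(g.shape,np.uint8);m[175:230,235:290]=(g>lo)[175:230,235:290]
    for c in cv2.findContours(m,cv2.RETR_EXTERNAL,cv2.CHAIN_APPROX_NONE)[0]:
        if cv2.contourArea(c)>60: r=cv2.minAreaRect(onz(f,c[:,0]+0.,108)[:,:2].astype(np.float32));print(lo,np.round(r[0],1),np.round(r[1],1),round(r[2],1))
m=np.zeros(g.shape,np.uint8);m[175:230,235:290]=(g<105)[175:230,235:290]
c=np.argwhere(m)[:,::-1].astype(np.float32);X=onz(f,c,6)[:,:2].astype(np.float32);print('tray dark',cv2.minAreaRect(X))
```

```text
257.2799554835757 198.39631399820686
[[159 158 160 160 161 161 161 161 162 161 162 164 161 163 161 162 160 159
  159 157 158 157 159]
 [160 160 160 160 161 161 162 161 161 162 163 163 161 161 163 160 160 159
  159 158 159 158 159]
 [161 160 160 160 157 154 155 157 159 158 158 156 156 157 154 153 155 152
  154 157 158 158 154]
 [159 159 160 155 151 143 137 138 142 143 153 154 153 152 152 152 154 147
  140 154 155 156 157]
 [158 161 160 157 149 100 102 114 117 118 114 113 115 111  95  90  99 122
  143 156 159 158 157]
 [159 160 161 155 148  96 145 172 173 174 173 172 171 166  97  85  87 111
  135 154 158 158 159]
 [159 160 158 155 146  94 147 174 175 175 173 173 173 165  99  83  86 113
  143 157 159 157 160]
 [156 157 157 154 117  64 145 174 174 175 174 176 174 165 109  86  89 115
  143 156 157 155 158]
 [157 157 159 155 114  62 147 173 176 175 175 175 173 161 111  86  87 124
  142 156 157 159 159]
 [159 158 162 156 118  68 145 175 174 175 174 174 174 156 106  85  89 124
  136 157 160 160 159]
 [157 157 160 157 130  63 145 173 174 175 173 174 174 158 102  86  85 122
  139 156 157 159 1
[... 578 characters left out ...]
57 159]
 [157 157 158 136 130  84  80  79  83  83  83  85  84  86  84  82  87 141
  148 159 159 160 160]
 [157 156 155 136 134  99  94  95  92  93  88  90  91  93  88  88  89 140
  143 158 161 159 160]
 [158 158 158 138 140 136 135 139 141 134 135 135 135 150 145 146 147 151
  146 159 159 161 161]
 [158 159 160 159 152 152 152 153 152 148 143 144 146 147 149 145 145 150
  156 160 161 161 159]
 [158 159 161 158 158 157 159 159 158 160 159 159 158 160 158 159 158 159
  161 162 162 161 162]
 [158 159 159 159 160 160 158 160 159 158 156 158 158 159 159 160 161 160
  159 161 162 161 163]]
tray dark ((577.9989013671875, 198.25299072265625), (107.2593002319336, 94.8439712524414), 0.563675045967102)
```

The stack top centre is at (257.3,198.7), as predicted at (257.3,198.4), and the tray is unmoved. I hand in.

```bash
python3 -c "
from h import *
print(env.job_done())"
```

```text
the job is handed in; nothing more can be done
None
```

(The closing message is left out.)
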